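Load the resin warmer

ROBOT

A 7-joint arm with a two-finger parallel gripper is mounted at the origin on a cart in front of the work surface, level with it; the furniture and walls round the work are solid. World frame = base frame: x ahead of the robot, y to its left, z up, the work surface at z = 0. Lengths are in m, angles in rad, forces in N, time in s.
With the tool pointing down it reaches from about 0.425 to 0.875 m from the base axis. Payload 4.7 kg.
Tool frame: the origin (TCP) lies midway between the tips of the shut fingers; the grasp point (between the pads) lies 19 mm behind it (ctrl.grip_point_offset is the distance from the TCP to the grasp point, in m); z points along the fingers, y is the line along which they close (so a half turn about z gives the same grasp; the last joint's range is limited). The gripper opens to 87 mm and grips with 3 to 60 N. Pads are 19 mm wide; open, the fingers measure 117 mm over their backs; the gripper's body (75 mm by 190 mm) begins 51 mm behind the grasp point.
Start: joints at [-1.191, 0.321, -0.07, 1.45, 0.023, 1.371, -0.057], TCP at [0.233, 0.607, 0.223] pointing down, gripper open.
Joint ranges: [-2.86, 2.86], [-0.3, 2.09], [-1.38, 1.24], [0.06, 2.45], [-1.56, 4.7], [0.09, 2.05], [-2.69, 2.69]. Speed limits (rad/s): [2.57, 2.57, 3.14, 3.14, 3.14, 3.14, 3.14].

INTERFACE

Orientations are given as a rotation vector (axis times angle).
In Python, from bench import ctrl gives the robot as it stands.
- The arm moves only by the tool move_arm, never from a script. Its argument "increments" is text: rows parted by semicolons, each of 7 numbers parted by spaces: the shift along the world's x, y, z in mm, then the turn, a rotation vector about the world's x, y, z in degrees, then the closure in counts, from 0 (fully open) to 255 (shut). A call has exactly 8 rows; each row shifts and turns the commanded pose from where the row before left it; what a row does not reach is not made up. A row lasts 1/12 s, in which the tool goes at most 41.7 mm and 7.16 degrees, less where a joint would pass 70% of its speed; a pose out of reach is approached as far as the arm can. A call with a gripper value outside its range is refused whole. The fingers move at their own pace and stop on an object; "grip_force" is the grip in N (left out, the last holds). Time passes only in rows, so rows that do not move let the fingers close, or fill a call up. It gives the time, the measured TCP pose, the force, the opening and the grip force at its end, in the units of the state.
- ctrl.get_state(): the state, without advancing time (a new reading comes with each control period).
- ctrl.get_image(name): name is "side" or "top" or "wrist"; returns a dict with "frame" (384x512x3 uint8, red, green, blue), "depth" (384x512 float32, m along the optical axis (not along the pixel's ray), 0 where there is no reading), "fx", "fy", "cx", "cy" (pixels), "k1" (the pictures are not rectified: a ray, as slopes to the right and down, at radius r is drawn at 1 + k1 r^2 times it, then the intrinsics apply), "position" and "orientation" of the camera in the world. Camera axes: x right, y down, z forward; pixel columns grow to the right and rows downward; lengths in m; the calibration is good to about 2 mm. A picture is of the moment at which its call begins.
- ctrl.close_job(): hands the job in; it is judged then, once.
Trained networks look in a picture, given as the dict that the camera call returned (one of the last four; its "shot" number tells which), for a name from the list of things; names that differ only in an ending like _2 or _b are one class to them, and where a whole thing is asked for, a point or a joint stands for the part that bears it (a point fixed in the world has none). Each returns a list of dicts, best first, with "score" (0 to 1); they miss things now and then, are a little off and sometimes report something else, mostly with a low value. They report only what shows in the picture. A call takes as long as a camera call. They do not tell look-alikes from the thing itself.
- ctrl.find_in(target, picture): "centre" ([x, y, z] in m, in world coordinates, good to about 4 mm: the middle of the surface that is visible of it).
- ctrl.silhouettes(target, picture): "region" (384x512 bool, what is visible of it).
The state is a dict: "time": time; "joint_positions": joint angles; "qd": joint speeds; "joint_torque": joint torques, N m; "position": TCP position; "tool_rot": TCP orientation; "ft_force": force on the tool from outside, world axes, zero at the start; "torque": the same for the moment, N m; "grip_width": opening from 0.0 (shut) to 1.0 (fully open); "grip_force": force on a finger pad.
Only numpy, scipy, OpenCV 4.12 (cv2) and the standard library are available. Lean on these libraries where they do the work, as an engineer would, in place of code of your own. Each camera call takes 0.05 s, during which the arm holds its last target. There are 200 camera calls.

TASK

Warm the fallen resin bottles: draw the warmer's empty tray fully out by the black grip in its middle, pick up every bottle lying on the bench and stand it upright, cap up, in the tray. Then push the tray fully home again with the bottles standing in it - it jams unless it is pushed along its centre line - and finally throw the toggle lever over, away from you, to switch the warmer on.

Things in the scene. Friction and masses are not known exactly. Their poses are not given: they have to be found in the camera images.
- station: warming station fixed on the bench: grey plate 10 mm thick, 246 by 460 mm (x -131 to +115, y -246 to +214), a low centre rail along its x, and two slatted aluminium heater panels (145 mm high, 84 mm deep, 16 mm thick) at x +58, y +-203 mm beside the tray's home place. Origin: on the bench, on the rail's centre line at mid travel; x along the rail away from the robot, y left, z up
- tray: aluminium tray 90 (x) by 364 mm (y), 0.8 kg, loose but guided by 60 mm long shoes astride the rail, 14 mm above the bench. Origin on the rail's centre line under its middle. Its x in the station frame: -60 mm fully out at the front stop, +60 fully home at the rear stop. Slides easily (1-4 N) pushed on the centre line, jams pushed over about 40 mm off it; pushing in the middle frees it
- tray_grip (a point): middle of the top of the tray's only grip: a black upright block 16 (x) by 20 mm (y), 52 mm tall, top 88 mm above the bench, on the tray's centre line 75 mm in front of its middle, on a 6 mm tongue with its top 36 mm above the bench. Pinch it across y from above to draw the tray; push on its front face
- tray_floor (a point): middle of the tray's inner floor, 36 mm above the bench; inside 82 (x) by 356 mm (y), walls 4 mm thick, 40 mm high above the floor. Axes as the tray's
- switch (a joint): toggle lever on a small grey block (70 x 50 mm, 35 mm high) at the front right corner of the station (x -85, y -216 mm): radians, 0 to 0.15 = off, leaning towards the robot; 1.0 = on, leaning away. Stays where left; swings in the station's x-z plane
- switch_tip (a point): centre of the 26 mm ball at the end of that black lever; 70 mm above a pivot that is 32 mm above the bench; it leans 0.5 rad towards the robot at 0, 0.5 rad away at 1.0
- bottle0: sealed square grey bottle, black foot and round cap: body 46 x 46 x 82 mm, shoulder, 32 mm cap; 110 mm foot to cap top; 0.13-0.25 kg, weighted foot. Starts lying on the bench, cap towards the robot (within 20 deg). Body x runs foot to cap. Origin: halfway along (55 mm from the foot), on the side that starts lowest; the axis is 23 mm from it along body +z. 3 or 4 of 4 present
- bottle0_foot (a point): middle of the underside (foot) of bottle0
- bottle1: sealed square grey bottle, black foot and round cap: body 46 x 46 x 82 mm, shoulder, 32 mm cap; 110 mm foot to cap top; 0.13-0.25 kg, weighted foot. Starts lying on the bench, cap towards the robot (within 20 deg). Body x runs foot to cap. Origin: halfway along (55 mm from the foot), on the side that starts lowest; the axis is 23 mm from it along body +z. 3 or 4 of 4 present
- bottle1_foot (a point): middle of the underside (foot) of bottle1
- bottle2: sealed square grey bottle, black foot and round cap: body 46 x 46 x 82 mm, shoulder, 32 mm cap; 110 mm foot to cap top; 0.13-0.25 kg, weighted foot. Starts lying on the bench, cap towards the robot (within 20 deg). Body x runs foot to cap. Origin: halfway along (55 mm from the foot), on the side that starts lowest; the axis is 23 mm from it along body +z. 3 or 4 of 4 present
- bottle2_foot (a point): middle of the underside (foot) of bottle2
- bottle3: sealed square grey bottle, black foot and round cap: body 46 x 46 x 82 mm, shoulder, 32 mm cap; 110 mm foot to cap top; 0.13-0.25 kg, weighted foot. Starts lying on the bench, cap towards the robot (within 20 deg). Body x runs foot to cap. Origin: halfway along (55 mm from the foot), on the side that starts lowest; the axis is 23 mm from it along body +z. 3 or 4 of 4 present
- bottle3_foot (a point): middle of the underside (foot) of bottle3
Things that resemble listed ones, but are neither listed nor needed, are in the scene too. Leave any purple look-alike of the bottle2 alone.

How it is judged:
On the way, in this order (a step that is already met when the one before it is completed fails the run):
1. the tray is drawn out to the front stop (within 8 mm) (x of tray in the frame of station below -0.052 m), for 0.2 s.
2. every bottle stands upright in the tray, let go, with the tray still out (within 25 mm of the front stop) (angle between each of bottle0, bottle1, bottle2, bottle3's own x axis and vertical below 0.12 rad and z of bottle0_foot in the frame of tray_floor between -0.006 and 0.006 m and x of bottle0_foot in the frame of tray_floor between -0.025 and 0.025 m and y of bottle0_foot in the frame of tray_floor between -0.165 and 0.165 m and z of bottle1_foot in the frame of tray_floor between -0.006 and 0.006 m and x of bottle1_foot in the frame of tray_floor between -0.025 and 0.025 m and y of bottle1_foot in the frame of tray_floor between -0.165 and 0.165 m and z of bottle2_foot in the frame of tray_floor between -0.006 and 0.006 m and x of bottle2_foot in the frame of tray_floor between -0.025 and 0.025 m and y of bottle2_foot in the frame of tray_floor between -0.165 and 0.165 m and z of bottle3_foot in the frame of tray_floor between -0.006 and 0.006 m and x of bottle3_foot in the frame of tray_floor between -0.025 and 0.025 m and y of bottle3_foot in the frame of tray_floor between -0.165 and 0.165 m and contact force between each of bottle0, bottle1, bottle2, bottle3 and the fingers below 0.5 N and linear speed of each of bottle0, bottle1, bottle2, bottle3 below 0.02 m/s and x of tray in the frame of station below -0.035 m), for 0.3 s.
3. the tray is fully home (within 7 mm of the rear stop) with all bottles standing in it (angle between each of bottle0, bottle1, bottle2, bottle3's own x axis and vertical below 0.12 rad and z of bottle0_foot in the frame of tray_floor between -0.006 and 0.006 m and x of bottle0_foot in the frame of tray_floor between -0.025 and 0.025 m and y of bottle0_foot in the frame of tray_floor between -0.165 and 0.165 m and z of bottle1_foot in the frame of tray_floor between -0.006 and 0.006 m and x of bottle1_foot in the frame of tray_floor between -0.025 and 0.025 m and y of bottle1_foot in the frame of tray_floor between -0.165 and 0.165 m and z of bottle2_foot in the frame of tray_floor between -0.006 and 0.006 m and x of bottle2_foot in the frame of tray_floor between -0.025 and 0.025 m and y of bottle2_foot in the frame of tray_floor between -0.165 and 0.165 m and z of bottle3_foot in the frame of tray_floor between -0.006 and 0.006 m and x of bottle3_foot in the frame of tray_floor between -0.025 and 0.025 m and y of bottle3_foot in the frame of tray_floor between -0.165 and 0.165 m and x of tray in the frame of station above 0.053 m and angle between the x axis of tray and the x axis of station, either way round below 0.06 rad), for 0.3 s.
4. the toggle is thrown over, away from the robot (value of joint switch above 0.8 rad), for 0.2 s.
At the end, for the whole second after the job is handed in: Every bottle present stands upright (within 0.12 rad) on the tray's floor inside its walls, released and at rest; the tray sits on its rail within 7 mm of the rear stop; the toggle is at more than 0.8 rad (all of step 3 and contact force between each of bottle0, bottle1, bottle2, bottle3 and the fingers below 0.5 N and linear speed of each of bottle0, bottle1, bottle2, bottle3 below 0.02 m/s and z of tray in the frame of station below 0.018 m and value of joint switch above 0.8 rad); the robot touches nothing.
Of bottle0, bottle1, bottle2, bottle3 only 3 to 4 are there at a start; the rules pass over those that are not, and their reading is None.
At some moment in a run one of bottle0, bottle1, bottle2, bottle3 may be knocked a few centimetres aside while the robot is not near it.
Once in a run the grip may slacken for a moment while it holds something.
It also fails if it takes over 208 s, if anything falls off the work surface, if the arm or the gripper's body presses on something with over 40 N, if the wrist force passes 120 N, or if a joint passes its speed limit or range.

## Working session

There is one attempt and no reset: what is moved stays moved. The work goes in short steps, Python scripts to look and compute and a tool call to move; the robot and the scene stay as the last step left them, time stands still between calls to the robot, and variables do not carry over. Pictures are saved under pics/ and viewed, at most 14 in all, crops included, and the job is handed in when it is done.

Besides the shell and the picture viewer there is one more tool, called after "Call:" in YAML: its name, and indented under it one key for each argument. move_arm: Moves the arm, as the interface text tells. Its arguments: {"type":"object","properties":{"increments":{"type":"string"},"grip_force":{"type":"number"}},"required":["increments"]}

```bash
mkdir -p pics; ls; cat > h.py <<'E'
import numpy as np, cv2
from scipy.spatial.transform import Rotation as R
from bench import ctrl
def rot(o):
    o=np.array(o,float)
    if o.shape==(3,3): return o
    return R.from_rotvec(o).as_matrix() if o.size==3 else R.from_quat(o).as_matrix()
def cloud(p):
    h,w=p["depth"].shape
    u,v=np.meshgrid(np.arange(w),np.arange(h))
    x=(u-p["cx"])/p["fx"]; y=(v-p["cy"])/p["fy"]
    a,b=x.copy(),y.copy()
    for _ in range(8):
        s=1+p["k1"]*(a*a+b*b); a,b=x/s,y/s
    d=p["depth"]
    P=np.stack([a*d,b*d,d],-1)@rot(p["orientation"]).T+np.array(p["position"])
    P[d==0]=np.nan
    return P
def save(p,n): cv2.imwrite("pics/"+n+".png",p["frame"][...,::-1])
def tool():
    s=ctrl.get_state(); return s,np.array(s["position"]),rot(s["tool_rot"])
E
python3 - <<'E'
from h import *
np.set_printoptions(precision=3,suppress=True)
s=ctrl.get_state(); print(s)
p=ctrl.get_image("top"); save(p,"top0"); print({k:p[k] for k in p if k not in("frame","depth")})
for t in ["bottle0","tray_grip","switch_tip","tray","station","tray_floor"]:
    print(t,[(np.round(d["centre"],3),round(d["score"],2)) for d in ctrl.find_in(t,p)])
q=ctrl.get_image("side"); save(q,"side0"); print(q["position"],q["orientation"])
for t in ["bottle0","tray_grip","switch_tip"]:
    print(t,[(np.round(d["centre"],3),round(d["score"],2)) for d in ctrl.find_in(t,q)])
E
```

```text
pics
{'time': 0.0, 'joint_positions': array([-1.191,  0.322, -0.07 ,  1.452,  0.023,  1.371, -0.057]), 'qd': array([-0.   ,  0.   ,  0.002,  0.001, -0.002,  0.   ,  0.   ]), 'joint_torque': array([  0.   , -49.128,  -0.404, -31.254,  -0.064,   0.044,   0.   ]), 'position': array([0.232, 0.606, 0.221]), 'tool_rot': array([-0.571, -3.089,  0.003]), 'ft_force': array([-0.341, -0.192,  0.413]), 'torque': array([ 0.002, -0.005,  0.025]), 'grip_force': 0.0, 'grip_width': 0.9995166849862963}
{'fx': 394.63910575995243, 'fy': 394.63910575995243, 'cx': 263.36998161668345, 'cy': 197.29687413867904, 'k1': 0.039122882157976886, 'position': array([ 0.351, -0.093,  1.628]), 'orientation': array([-2.156,  2.197, -0.1  ]), 'shot': 1}
bottle0 [(array([ 0.525, -0.348,  0.047]), 0.71), (array([ 0.532, -0.469,  0.044]), 0.71), (array([0.501, 0.41 , 0.047]), 0.71), (array([ 0.487, -0.626,  0.045]), 0.7)]
tray_grip [(array([0.54 , 0.01 , 0.034]), 0.74), (array([ 0.524, -0.345,  0.047]), 0.6)]
switch_tip []
tray [(array([0.541, 0.01 , 0.034]), 0.65)]
station [(array([ 0.584, -0.011,  0.005]), 0.89)]
tray_floor [(array([0.539, 0.006, 0.036]), 0.98)]
[ 0.213 -1.842  1.489] [-2.226  0.191 -0.097]
bottle0 [(array([ 0.533, -0.486,  0.038]), 0.83), (array([0.499, 0.394, 0.034]), 0.7), (array([ 0.484, -0.647,  0.039]), 0.64), (array([ 0.529, -0.371,  0.038]), 0.63)]
tray_grip [(array([0.539, 0.003, 0.034]), 0.71)]
switch_tip []
```

View pics/top0.png

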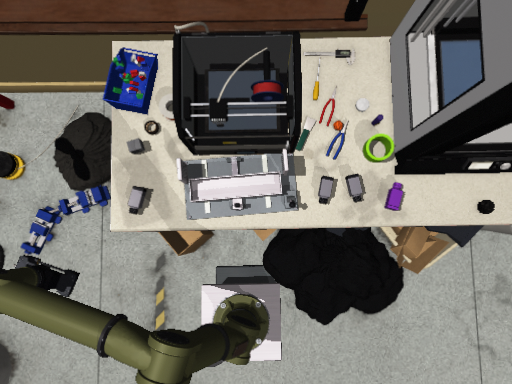

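View pics/side0.png

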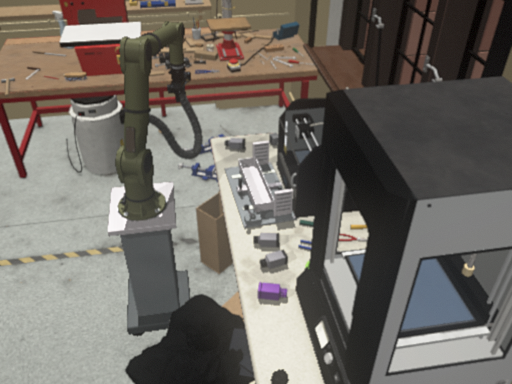

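Top view: grey bottles lie at (138,199), (327,189) and (354,187). The purple look-alike is at (395,196), and a grey cube at (135,146) is not a bottle. The tray is at (237,187), its black grip near (238,204), and the lever block near (292,203). I choose the three grey bottles and will check them in one close crop.

```bash
cat >> h.py <<'E'
def bottles(p,save=False):
    P=cloud(p); out=[]
    for d in ctrl.silhouettes("bottle0",p):
        m=d["region"]; 
        if d["score"]<.3: continue
        c=P[m]; col=np.median(p["frame"][m],0); c=c[np.isfinite(c[:,0])]; c=c[(c[:,2]>.012)]
        t=c[c[:,2]>np.percentile(c[:,2],90)-.035]
        rc=cv2.minAreaRect((t[:,:2]*1000).astype(np.float32))
        out.append((round(d["score"],2),np.round(np.median(c,0),3),round(float(np.percentile(c[:,2],95)),3),col,np.round(rc[0],1),np.round(rc[1],1),round(rc[2],1),np.argwhere(m).mean(0)[::-1].round()))
    return out
E
python3 - <<'E'
from h import *
np.set_printoptions(precision=3,suppress=True)
p=ctrl.get_image("top")
for b in bottles(p): print(*b)
P=cloud(p)
for t in ["tray_grip","tray","tray_floor","switch_tip","switch","station"]:
    for d in ctrl.silhouettes(t,p):
        m=d["region"]; c=P[m]; c=c[np.isfinite(c[:,0])]; 
        rc=cv2.minAreaRect((c[:,:2]*1000).astype(np.float32))
        print(t,round(d["score"],2),m.sum(),np.argwhere(m).mean(0)[::-1].round(),c.mean(0),c[:,2].max(),np.round(rc[0]),np.round(rc[1]),round(rc[2],1))
f=p["frame"]
a=cv2.resize(f[150:220,170:310],None,fx=5,fy=5,interpolation=cv2.INTER_CUBIC)
b=cv2.resize(f[165:220,310:415],None,fx=4,fy=4,interpolation=cv2.INTER_CUBIC); c=cv2.resize(f[165:220,110:170],None,fx=4,fy=4,interpolation=cv2.INTER_CUBIC)
o=np.zeros((350+220,700,3),np.uint8); o[:350]=a; o[350:,:420]=b; o[350:,440:680]=c
cv2.imwrite("pics/crop1.png",o[...,::-1])
T=rot(ctrl.get_state()["tool_rot"]); print(T)
E
```

```text
0.9 [ 0.485 -0.624  0.043] 0.05 [122.5  47.  157. ] [ 491.1 -628.2] [ 49.  111.3] 72.9 [393. 197.]
0.89 [0.496 0.415 0.044] 0.052 [130.  125.  130.5] [492.3 417.9] [ 46.4 109.4] 75.2 [136. 199.]
0.78 [ 0.522 -0.347  0.043] 0.051 [129. 125. 132.] [ 520.  -348.7] [ 46.6 109.7] 77.4 [325. 189.]
0.6 [ 0.532 -0.465  0.044] 0.05 [131. 127. 135.] [ 527.3 -468.6] [105.3  46.4] 11.2 [354. 186.]
tray_grip 0.8 2364 [234. 188.] [0.535 0.019 0.041] 0.0957871086076818 [523.  20.] [143. 378.] 3.2
tray 0.66 2220 [235. 187.] [0.537 0.014 0.042] 0.0957871086076818 [517.  18.] [130. 376.] 3.7
tray_floor 0.63 2320 [235. 188.] [0.535 0.017 0.042] 0.0957871086076818 [521.  19.] [145. 379.] 3.5
switch_tip 0.37 43 [292. 203.] [ 0.463 -0.208  0.091] 0.11433632071402977 [ 465. -211.] [24. 35.] 71.1
switch 0.43 34 [292. 204.] [ 0.459 -0.209  0.103] 0.11433632071402977 [ 461. -211.] [20. 26.] 84.1
station 0.79 4385 [240. 184.] [ 0.552 -0.005  0.021] 0.15497548836188413 [550.  -3.] [250. 460.] 3.7
[[-0.934  0.358  0.   ]
 [ 0.358  0.934  0.   ]
 [-0.     0.    -1.   ]]
```

View pics/crop1.png

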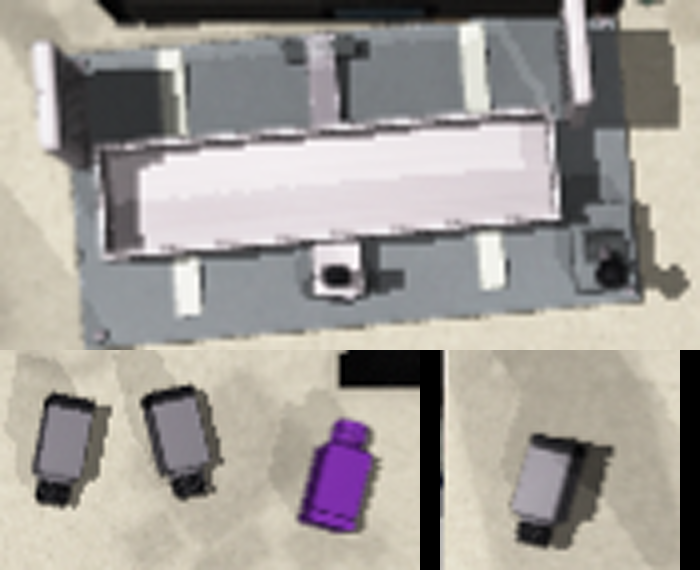

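The crop confirms the tray at mid-travel with the black grip at about (237,205), and the lever ball at (292,204). The three grey bottles lie cap towards the robot, and the purple one at (395,197) has its cap pointing away. Next I measure the grip.

```bash
python3 - <<'E'
from h import *
np.set_printoptions(precision=4,suppress=True)
p=ctrl.get_image("top"); P=cloud(p); f=p["frame"].astype(int)
def pr(n,sl):
    c=P[sl][f[sl].sum(-1)<150]; c=c[np.isfinite(c[:,0])]; c=c[c[:,2]>.06]; print(n,len(c),c.mean(0),c.min(0),c.max(0))
pr("grip",np.s_[198:212,228:246]); pr("ball",np.s_[196:212,285:299])
# plate: fit rectangle, tray walls
m=ctrl.silhouettes("station",p)[0]["region"]; c=P[m]; c=c[np.isfinite(c[:,0])&(c[:,2]<.02)&(c[:,2]>.003)]
print(cv2.minAreaRect((c[:,:2]*1000).astype(np.float32)), len(c))
m=ctrl.silhouettes("tray",p)[0]["region"]; c=P[m]; c=c[np.isfinite(c[:,0])&(c[:,2]<.085)&(c[:,2]>.05)]
print(cv2.minAreaRect((c[:,:2]*1000).astype(np.float32)), len(c))
E
```

```text
grip 13 [0.4618 0.0053 0.0865] [ 0.4571 -0.0023  0.0759] [0.4652 0.0136 0.0945]
ball 31 [ 0.4594 -0.2078  0.1038] [ 0.4477 -0.2206  0.0645] [ 0.4746 -0.1968  0.1145]
((548.731689453125, -2.3245086669921875), (245.48353576660156, 458.9108581542969), 3.9230198860168457) 3436
((518.545654296875, 11.821014404296875), (128.84274291992188, 362.9011535644531), 3.5399670600891113) 400
```

Call:
move_arm:
  increments: "30 -25 5 0 0 3 0;35 -25 5 0 0 3 0;35 -25 0 0 0 3 0;35 -25 0 0 0 3 0;35 -25 0 0 0 3 0;25 -33 0 0 0 3 0;20 -35 0 0 0 3 0;10 -38 0 0 0 3 0"

```text
time: 1.77
position: [0.4556, 0.3771, 0.2321]
tool_rot: [-0.084, 3.139, -0.0]
ft_force: [0.3, -0.3, 0.9]
grip_width: 1.0
grip_force: 0.0
```

Call:
move_arm:
  increments: "5 -38 0 0 0 0 0;0 -39 0 0 0 0 0;0 -39 0 0 0 0 0;0 -39 0 0 0 0 0;0 -39 0 0 0 0 0;0 -39 0 0 0 0 0;0 -39 0 0 0 0 0;0 0 0 0 0 0 0"

```text
time: 2.43
position: [0.4585, 0.0983, 0.233]
tool_rot: [-0.065, 3.14, -0.004]
ft_force: [0.8, 0.6, 0.3]
grip_width: 0.997
grip_force: 0.0
```

```bash
cat >> h.py <<'E'
import json
def log():
    s=ctrl.get_state(); open("log.jsonl","a").write(json.dumps([list(map(float,s[k])) for k in("joint_positions","position","tool_rot")])+"\n"); return s
E
python3 - <<'E'
from h import *
np.set_printoptions(precision=4,suppress=True)
s=log(); print(s["time"],s["joint_positions"],s["position"],s["ft_force"]); print(rot(s["tool_rot"]))
E
```

```text
2.4333 [-0.5392 -0.0811  0.2557  1.873   0.0237  1.3467  1.3228] [0.4585 0.0983 0.233 ] [0.8483 0.6498 0.3045]
[[-0.9991 -0.0415  0.0011]
 [-0.0415  0.9991 -0.0024]
 [-0.001  -0.0024 -1.    ]]
```

Call:
move_arm:
  increments: "0 -30 0 0 0 1 90;2 -31 0 0 0 0 90;1 -30 -20 0 0 0 90;0 0 -35 0 0 0 90;0 0 -40 0 0 0 90;0 0 -35 0 0 0 90;0 0 -30 0 0 0 90;0 0 -23 0 0 0 90"
  grip_force: 25

```text
time: 3.1
position: [0.4596, 0.0163, 0.0471]
tool_rot: [0.11, -3.138, 0.0]
ft_force: [-0.5, 0.2, 0.2]
grip_width: 0.651
grip_force: 0.0
```

```bash
python3 - <<'E'
from h import *
np.set_printoptions(precision=4,suppress=True)
s=log(); print(s["time"],s["joint_positions"],s["position"],s["ft_force"],s["grip_width"])
p=ctrl.get_image("wrist"); save(p,"w1")
E
```

```text
3.1 [-0.4475  0.0883  0.3694  2.1134 -0.0391  0.9482  1.5846] [0.4596 0.0163 0.0471] [-0.5037  0.1543  0.2015] 0.6507415049283616
```

View pics/w1.png

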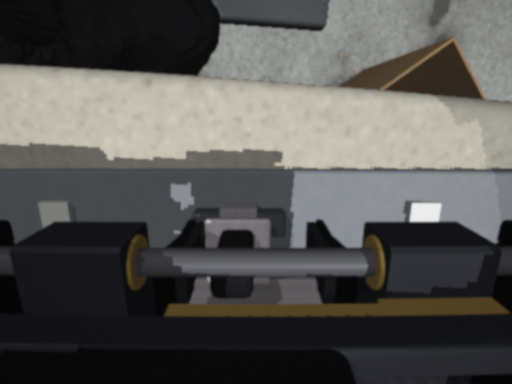

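Wrist view: the black grip at (237,260) sits between the open fingers, which are at about (190,240) and (320,240). I close and pull.

Call:
move_arm:
  increments: "0 -2 0 0 0 0 255;0 0 0 0 0 0 255;0 0 0 0 0 0 255;0 0 0 0 0 0 255;0 0 0 0 0 0 255;0 0 0 0 0 0 255;-5 0 0 0 0 0 255;-8 -1 0 0 0 0 255"

```text
time: 3.82
position: [0.4553, 0.0098, 0.0519]
tool_rot: [-0.107, 3.124, -0.007]
ft_force: [13.3, -7.9, -5.7]
grip_width: 0.23
grip_force: 24.7
```

Call:
move_arm:
  increments: "-8 -1 0 0 0 0 255;-8 0 0 0 0 0 255;-7 -1 0 0 0 0 255;-6 0 0 0 0 0 255;-3 0 0 0 0 0 255;-2 0 0 0 0 0 255;0 0 0 0 0 0 255;0 0 0 0 0 0 255"

```text
time: 4.48
position: [0.4212, 0.0077, 0.0521]
tool_rot: [-0.107, 3.124, -0.007]
ft_force: [13.4, -10.7, -5.7]
grip_width: 0.228
grip_force: 24.7
```

```bash
python3 - <<'E'
from h import *
np.set_printoptions(precision=4,suppress=True)
s=log(); print(s["time"],s["joint_positions"],s["position"],s["ft_force"],s["grip_width"])
E
```

```text
4.4833 [-0.4521 -0.0226  0.3656  2.2076  0.0162  0.9396  1.5435] [0.4212 0.0077 0.0521] [ 13.4148 -10.6938  -5.6978] 0.22771479947711493
```

Call:
move_arm:
  increments: "-3 1 0 0 0 0 255;-3 1 0 0 0 0 255;-2 0 0 0 0 0 255;0 0 0 0 0 0 255;0 0 0 0 0 0 255;0 0 0 0 0 0 255;0 0 0 0 0 0 255;0 0 0 0 0 0 255"

```text
time: 5.15
position: [0.418, 0.0077, 0.0529]
tool_rot: [-0.106, 3.114, -0.011]
ft_force: [26.7, -17.0, -16.5]
grip_width: 0.224
grip_force: 24.5
```

```bash
python3 - <<'E'
from h import *
np.set_printoptions(precision=4,suppress=True)
s=log(); print(s["time"],s["joint_positions"],s["position"],s["ft_force"],s["grip_width"])
p=ctrl.get_image("top"); P=cloud(p);save(p,"t2")
m=ctrl.silhouettes("station",p)[0]["region"]; c=P[m]; c=c[np.isfinite(c[:,0])&(c[:,2]<.02)&(c[:,2]>.003)]
print(cv2.minAreaRect((c[:,:2]*1000).astype(np.float32)), len(c))
m=ctrl.silhouettes("tray_floor",p)[0]["region"]; c=P[m]; c=c[np.isfinite(c[:,0])&(c[:,2]<.085)&(c[:,2]>.025)&(c[:,0]>.43)]
print(cv2.minAreaRect((c[:,:2]*1000).astype(np.float32)), len(c), np.percentile(c,[1,99],axis=0))
for b in bottles(p): print(*b)
E
```

```text
5.15 [-0.4546 -0.0399  0.362   2.2215  0.028   0.9324  1.5296] [0.418  0.0077 0.0529] [ 26.7088 -17.0029 -16.462 ] 0.22446866400986015
((546.7329711914062, -3.937255859375), (249.94415283203125, 460.95245361328125), 3.602443218231201) 3229
((496.5699462890625, 10.427017211914062), (90.54248046875, 363.9022521972656), 0.5034219622612) 1885 [[ 0.4524 -0.1676  0.0292]
 [ 0.5405  0.1897  0.0814]]
0.88 [0.496 0.416 0.044] 0.051 [144. 140. 138.] [493.1 419.6] [ 47.1 108.7] 74.5 [136. 199.]
0.72 [ 0.528 -0.465  0.043] 0.051 [130. 126. 134.] [ 526.  -467.2] [109.7  46.3] 9.6 [354. 187.]
0.54 [ 0.522 -0.347  0.045] 0.052 [139. 134. 143.] [ 518.  -348.5] [ 44.4 105.1] 80.3 [325. 189.]
0.54 [ 0.485 -0.625  0.043] 0.049 [124.  48. 156.] [ 490.5 -628.5] [ 49.8 111.1] 71.3 [394. 197.]
```

Call:
move_arm:
  increments: "4 -1 0 0 0 0 255;0 0 0 0 0 0 100;0 0 0 0 0 0 90;0 0 0 0 0 0 90;0 0 10 0 0 0 90;0 0 30 0 0 0 90;0 0 40 0 0 0 60;0 0 40 0 0 0 30"

```text
time: 6.02
position: [0.4084, 0.0127, 0.1709]
tool_rot: [0.112, -3.137, -0.0]
ft_force: [0.7, 0.3, 0.5]
grip_width: 0.675
grip_force: 0.0
```

```bash
python3 - <<'E'
from h import *
np.set_printoptions(precision=4,suppress=True)
s=log(); print(s["time"],s["joint_positions"],s["position"],s["ft_force"],s["grip_width"])
p=ctrl.get_image("top"); P=cloud(p);save(p,"t3")
m=ctrl.silhouettes("tray_floor",p)[0]["region"]; c=P[m]; c=c[np.isfinite(c[:,0])&(c[:,2]<.085)&(c[:,2]>.06)&(c[:,0]>.43)]
print(cv2.minAreaRect((c[:,:2]*1000).astype(np.float32)), len(c), np.percentile(c,[1,99],axis=0))
# kinematic fit
L=[json.loads(l) for l in open("log.jsonl")]
L.append([[-1.191,0.3219,-0.07,1.4517,0.023,1.371,-0.057],[0.232,.606,.221],[-.571,-3.089,.003]])
from scipy.optimize import least_squares
import itertools
def fk(q,l,sg):
    q=np.array(q)*sg
    T=R.identity(); pos=np.array([0,0,l[0]]); ax="zyzyzyz"
    off=[0,np.array([0,0,l[1]]),np.array([0,0,0]),np.array([0,0,l[2]]),0,np.array([0,0,l[3]]),0]
    for i,a in enumerate(ax):
        T=T*R.from_euler(a,q[i])
        if i in(1,3,5): pos=pos+T.apply(off[i])
    return pos,T
best=[]
for b in itertools.product([1,-1],repeat=3):
    sg=np.array([-1,1,b[0],1,b[1],1,b[2]])
    res=least_squares(lambda l:np.concatenate([fk(q,l,sg)[0]-p for q,p,_ in L]),[.36,.4,.4,.2])
    # tool z err
    e=[np.linalg.norm(fk(q,res.x,sg)[1].as_matrix()[:,2]-rot(t)[:,2]) for q,p,t in L]
    best.append((res.cost,max(e),sg,res.x))
for b in sorted(best,key=lambda b:b[0])[:4]: print(b)
E
```

```text
6.0167 [-0.4631 -0.1868  0.3316  2.0838  0.0637  1.2375  1.4842] [0.4084 0.0127 0.1709] [0.6561 0.3447 0.5026] 0.6745142043837827
((496.91961669921875, 8.870346069335938), (90.53520965576172, 359.0249328613281), 1.0685462951660156) 168 [[ 0.4527 -0.1688  0.0604]
 [ 0.5437  0.1884  0.0835]]
(np.float64(0.0017098574776464258), np.float64(0.12021490295088923), array([-1,  1, -1,  1,  1,  1,  1]), array([-0.3115,  0.447 ,  0.5208, -0.2163]))
(np.float64(0.0017098574776464258), np.float64(0.12021490295088923), array([-1,  1, -1,  1,  1,  1, -1]), array([-0.3115,  0.447 ,  0.5208, -0.2163]))
(np.float64(0.0018509979931137306), np.float64(0.0005133800564083713), array([-1,  1, -1,  1, -1,  1,  1]), array([0.8778, 0.4799, 0.5134, 1.0091]))
(np.float64(0.0018509979931137306), np.float64(0.0005133800564083707), array([-1,  1, -1,  1, -1,  1, -1]), array([0.8778, 0.4799, 0.5134, 1.0091]))
```

Call:
move_arm:
  increments: "15 -35 20 0 0 0 0;15 -35 20 0 0 0 0;15 -35 20 0 0 0 0;15 -35 20 0 0 0 0;15 -35 0 0 -5 0 0;15 -35 0 0 -5 0 0;0 0 0 0 -5 0 0;0 0 0 0 -5 0 0"

```text
time: 6.78
position: [0.498, -0.1954, 0.2472]
tool_rot: [-0.093, 2.788, -0.018]
ft_force: [-0.8, 0.0, -1.6]
grip_width: 1.001
grip_force: 0.0
```

```bash
python3 - <<'E'
from h import *
np.set_printoptions(precision=4,suppress=True)
s=log(); print(s["time"],s["joint_positions"],s["position"],s["ft_force"],s["grip_width"])
E
```

```text
6.7833 [-0.2745 -0.2524  0.5984  1.9944  0.0345  1.022   1.9572] [ 0.498  -0.1954  0.2472] [-0.8028  0.0147 -1.639 ] 1.0010877893704593
```

Call:
move_arm:
  increments: "0 -15 0 0 -6 0 0;0 -15 0 0 -6 0 0;0 -15 0 0 -6 0 0;0 -15 0 0 -6 0 0;0 -15 0 0 -6 0 0;0 -15 0 0 -6 0 0;0 0 0 0 0 0 0;0 0 0 0 0 0 0"

```text
time: 7.45
position: [0.5119, -0.2519, 0.2486]
tool_rot: [-0.084, 2.369, -0.009]
ft_force: [0.6, 1.3, 0.6]
grip_width: 0.998
grip_force: 0.0
```

```bash
cat > fit.py <<'E'
from h import *
from scipy.optimize import least_squares
L=[json.loads(l) for l in open("log.jsonl")]
L.append([[-1.191,0.3219,-0.07,1.4517,0.023,1.371,-0.057],[0.232,.606,.221],[-.571,-3.089,.003]])
SG=np.array([-1,1,-1,1,-1,1,-1])
V=np.array
def fk(q,l):
    T=R.identity(); pos=V([0,0,l[0]])
    # l: h, L1, L2, L3, shoulder a, elbow e1,e2, wrist w, ybias
    off={0:V([l[4],0,0]),1:V([0,0,0]),2:V([l[5],l[8],l[1]]),3:V([l[6],l[9],l[2]]),5:V([l[7],0,l[3]])}
    q=V(q)*SG
    for i,a in enumerate("zyzyzyz"):
        T=T*R.from_euler(a,q[i])
        if i in off: pos=pos+T.apply(off[i])
    return pos,T
def fit():
    x0=V([.36,.4,.4,.2,0,0,0,0,0,0])
    f=lambda l:np.concatenate([fk(q,l)[0]-V(p) for q,p,_ in L]+[1e-3*(l-x0)])
    r=least_squares(f,x0); return r.x,r.cost
if __name__=="__main__":
    np.set_printoptions(precision=4,suppress=True)
    x,c=fit(); print(x,c); 
    for q,p,t in L:
        a,T=fk(q,x); print(a-p, (T.inv()*R.from_rotvec(t)).as_rotvec())
E
python3 - <<'E'
from h import *
np.set_printoptions(precision=4,suppress=True)
s=log(); print(s["time"],s["joint_positions"],s["position"],s["ft_force"],s["grip_width"])
E
python3 fit.py
```

```text
7.45 [ 0.2174 -0.3014  0.4313  2.2113 -0.5735  0.6623  2.6725] [ 0.5119 -0.2519  0.2486] [0.5839 1.3418 0.5709] 0.9980161659310042
[ 0.2581  0.4551  0.5111  0.3697  0.0002  0.0022 -0.0049 -0.0017 -0.0129
 -0.0129] 6.957431703905749e-06
[ 0.0002  0.0005 -0.    ] [ 0.     -0.      1.5708]
[-0.0012 -0.0006  0.0004] [ 0.     -0.      1.5708]
[ 0.0001 -0.0001 -0.    ] [ 0.     -0.      1.5708]
[ 0.0003 -0.     -0.0001] [0.     0.     1.5708]
[ 0.001   0.0006 -0.0002] [0.     0.     1.5708]
[-0.0026  0.0002 -0.0006] [0.     0.     1.5708]
[ 0.0011 -0.0009  0.0005] [ 0.     -0.      1.5708]
[-0.0003  0.0007  0.0001] [-0.0006  0.0001  1.5706]
```

```bash
cat > plan.py <<'E'
from fit import *
X,_=fit()
LO=V([-2.86,-.3,-1.38,.06,-1.56,.09,-2.69])+.04; HI=V([2.86,2.09,1.24,2.45,4.7,2.05,2.69])-.04
RZ=R.from_euler('z',np.pi/2)
def pose(q):
    p,T=fk(q,X); return p,T*RZ
def ik(q0,p,T,reg=.02):
    def f(q):
        a,B=pose(q); return np.concatenate([(a-p)*5,(B.inv()*T).as_rotvec(),reg*(q-q0)])
    r=least_squares(f,np.clip(q0,LO+1e-3,HI-1e-3),bounds=(LO,HI),max_nfev=60)
    a,B=pose(r.x); return r.x,np.linalg.norm(a-p)*1000,np.degrees((B.inv()*T).magnitude())
def frame(z,y):
    z=z/np.linalg.norm(z); y=y-z*(y@z); y/=np.linalg.norm(y); return R.from_matrix(np.stack([np.cross(y,z),y,z],1))
UP=V([0,0,1.])
def grasp(c,a,flip):   # tool rotation to grasp bottle with axis c
    c=V([np.cos(c),np.sin(c),0]); return frame(-UP*np.cos(a)-c*np.sin(a),flip*np.cross(UP,c))
def place(Rg,c,h):     # rotate bottle axis c -> up, with tool's image of 'down' -> h
    c=V([np.cos(c),np.sin(c),0]); h=V([np.cos(h),np.sin(h),0])
    A=np.stack([c,-UP,np.cross(c,-UP)],1); B=np.stack([UP,h,np.cross(UP,h)],1)
    return R.from_matrix(B@A.T)*Rg
GO=.019
def inc(T0,T1,n):  # rotvec deg
    return np.degrees((T1*T0.inv()).as_rotvec())
E
cat > search.py <<'E'
from plan import *
np.set_printoptions(precision=2,suppress=True)
q00=V(ctrl.get_state()["joint_positions"])
ST=V([.4962,.0103]); yw=np.radians(3.6)
B={"A":(V([.4927,.4188]),np.radians(165),+.12),"B":(V([.519,-.3486]),np.radians(168.5),0.),"C":(V([.5267,-.468]),np.radians(190.4),-.105)}
for n,(ctr,c,ty) in B.items():
    cd=V([np.cos(c),np.sin(c)])
    g=np.append(ctr+cd*.013,.028)
    tgt=np.append(ST+ty*V([-np.sin(yw),np.cos(yw)]),.036+.068+.003)
    out=[]
    for a in np.radians([15,25,35]):
      for fl in (1,-1):
        Tg=grasp(c,a,fl); best=None
        for s in (np.append(0,0),):
          for q1 in (0.,-.8,.8):
            qq=V([-np.arctan2(g[1],g[0]),.3,0,1.6,0,1.2,q1*2]); 
            q,e1,e2=ik(qq,g+GO*Tg.apply(UP),Tg,.002)
            if e1<2 and e2<1.5 and (best is None or np.min(np.minimum(q-LO,HI-q))>best[0]): best=(np.min(np.minimum(q-LO,HI-q)),q)
        if best is None: continue
        q=best[1]
        for hd in range(-120,121,15):
            Tp=place(Tg,c,np.radians(hd)); ql=q; bad=0; jump=0
            p0=g+GO*Tg.apply(UP)+[0,0,.18]; p1=tgt+GO*Tp.apply(UP)+[0,0,.1]
            rv=(Tp*Tg.inv()).as_rotvec(); mg=9
            for t in np.linspace(0,1,9):
                qn,e1,e2=ik(ql,p0+(p1-p0)*t,R.from_rotvec(rv*t)*Tg); bad=max(bad,e1+e2*2); jump=max(jump,abs(qn-ql).max()) if t>0 else 0; ql=qn; mg=min(mg,np.min(np.minimum(qn-LO,HI-qn)))
            qn,e1,e2=ik(ql,p1-[0,0,.1],Tp); bad=max(bad,e1+e2*2)
            out.append((bad,-mg,round(np.degrees(a)),fl,hd,jump,qn))
    print(n); out.sort(key=lambda o:o[0]+2*o[5])
    for o in out[:7]: print(round(o[0],1),round(-o[1],2),o[2:5],round(o[5],2),o[6])
p=ctrl.get_image("top");P=cloud(p); m=(P[...,2]>.16)&(P[...,0]<.95)&(abs(P[...,1])<.4)&(P[...,0]>.58); c=P[m]
for x in (.6,.65,.7,.75,.8,.85): k=(c[:,0]>x)&(c[:,0]<x+.05); print(x,k.sum(),c[k,2].max() if k.any() else 0)
E
python3 search.py
```

```text
A
0.1 0.07 (15, 1, 90) 0.2 [-0.31  0.81  0.77  1.99 -1.44  1.92 -1.94]
0.1 0.0 (15, 1, 105) 0.24 [-0.21  0.83  0.61  1.79 -1.24  1.95 -1.95]
0.0 0.13 (15, -1, 120) 0.24 [ 0.29  0.8  -0.11  1.6  -0.79  1.78  0.99]
0.0 0.26 (15, -1, 105) 0.25 [ 0.32  0.7  -0.03  1.79 -0.96  1.66  1.02]
0.0 0.37 (15, -1, 90) 0.26 [ 0.31  0.6   0.05  1.99 -1.15  1.54  1.07]
0.1 0.19 (25, -1, 120) 0.26 [ 0.15  0.69  0.04  1.65 -0.79  1.71  1.  ]
0.1 0.32 (25, -1, 105) 0.26 [ 0.15  0.59  0.12  1.83 -0.95  1.59  0.99]
B
0.1 0.14 (15, 1, 60) 0.2 [ 0.26  0.53  0.42  2.23 -1.46  1.56 -1.97]
0.1 0.27 (15, 1, 75) 0.21 [ 0.25  0.64  0.4   2.03 -1.28  1.69 -1.99]
0.0 0.22 (15, -1, 105) 0.22 [ 0.8   0.82 -0.44  1.64 -0.63  1.66  0.86]
0.0 0.36 (15, -1, 75) 0.22 [ 1.    0.62 -0.44  2.03 -0.98  1.35  0.96]
0.0 0.34 (15, -1, 90) 0.22 [ 0.91  0.72 -0.44  1.83 -0.79  1.5   0.9 ]
0.1 0.0 (15, 1, -120) 0.2 [-0.68  0.92  0.32  1.44  0.48  1.91 -0.98]
0.0 0.08 (15, -1, 120) 0.22 [ 0.68  0.91 -0.45  1.46 -0.5   1.83  0.86]
C
0.0 0.0 (15, -1, -90) 0.18 [ 0.15  0.78 -0.76  1.92  1.31  1.98  1.94]
0.0 0.14 (15, -1, -75) 0.19 [ 0.2   0.71 -0.85  2.13  1.47  1.89  1.96]
0.1 0.08 (25, -1, -90) 0.21 [ 0.32  0.73 -0.94  1.95  1.29  1.9   2.  ]
0.1 0.07 (15, -1, -60) 0.2 [ 0.3   0.63 -0.93  2.33  1.66  1.79  1.98]
0.0 0.08 (15, 1, -120) 0.24 [-0.46  0.85  0.19  1.53  0.65  1.83 -0.99]
0.0 0.2 (15, 1, -105) 0.25 [-0.51  0.74  0.12  1.72  0.82  1.71 -1.01]
0.1 0.22 (35, 1, -75) 0.25 [ 0.2   0.34 -0.71  2.15  1.16  1.4  -0.91]
0.6 0 0
0.65 507 0.32345375924389685
0.7 684 0.3850902906213056
0.75 1369 0.40626396333333736
0.8 841 0.39422789432313965
0.85 787 0.38858991859301795
```

```bash
sed -i 's/\[15,25,35\]/[25,35]/; s/range(-120,121,15)/([-60,-75,60,75] if n=="A" else [45,60,75])/; s/out\[:7\]/out[:8]/' search.py; sed -i '/^p=ctrl/,$d' search.py; python3 search.py
```

```text
A
0.1 0.17 (35, -1, 75) 0.26 [-0.19  0.27  0.51  2.22 -1.23  1.22  0.84]
0.1 0.22 (25, -1, 75) 0.27 [ 0.04  0.38  0.33  2.21 -1.33  1.35  1.  ]
0.1 0.06 (35, -1, 60) 0.25 [-0.41  0.13  0.68  2.39 -1.4   1.01  0.78]
0.1 0.0 (25, 1, -75) 0.33 [-1.42  0.73  0.69  1.83  0.53  1.37 -0.75]
0.1 0.0 (25, 1, -60) 0.33 [-1.57  0.63  0.73  2.02  0.69  1.2  -0.78]
0.1 0.2 (25, -1, -75) 0.37 [-0.6   0.6  -0.32  1.83  0.96  1.7   2.07]
0.1 0.32 (25, -1, -60) 0.37 [-0.64  0.49 -0.33  2.02  1.09  1.56  2.1 ]
0.1 0.33 (35, -1, -75) 0.42 [-0.63  0.48 -0.22  1.87  0.84  1.54  2.18]
B
0.1 0.19 (25, -1, 60) 0.29 [ 0.84  0.34 -0.25  2.25 -1.21  1.18  0.95]
0.1 0.26 (25, -1, 75) 0.29 [ 0.8   0.46 -0.26  2.06 -0.99  1.32  0.91]
0.1 0.26 (25, 1, 75) 0.27 [ 0.31  0.48  0.29  2.06 -1.15  1.48 -2.13]
0.1 0.19 (25, 1, 60) 0.27 [ 0.32  0.36  0.31  2.25 -1.33  1.33 -2.13]
0.1 0.14 (35, -1, 60) 0.43 [ 1.39  0.31 -0.91  2.25 -0.95  0.94  0.66]
0.1 0.14 (35, -1, 75) 0.43 [ 1.29  0.47 -0.87  2.07 -0.68  1.07  0.61]
0.2 0.15 (35, 1, 75) 0.42 [ 0.58  0.34 -0.08  2.07 -0.96  1.26 -2.33]
0.2 0.07 (35, 1, 60) 0.43 [ 0.6   0.21 -0.07  2.25 -1.14  1.1  -2.36]
C
0.0 0.0 (35, -1, 75) 0.31 [ 1.42  0.62 -0.91  1.91 -0.47  1.18  0.54]
0.0 0.0 (35, -1, 60) 0.31 [ 1.57  0.51 -0.98  2.08 -0.66  1.    0.54]
0.1 0.15 (25, -1, 75) 0.32 [ 1.31  0.67 -0.72  1.87 -0.63  1.29  0.71]
0.0 0.15 (25, -1, 45) 0.32 [ 1.56  0.43 -0.82  2.26 -1.1   0.97  0.85]
0.0 0.15 (25, -1, 60) 0.32 [ 1.45  0.56 -0.76  2.07 -0.83  1.12  0.75]
0.1 0.0 (35, -1, 45) 0.31 [ 1.7   0.35 -1.05  2.26 -0.94  0.85  0.6 ]
0.0 0.28 (25, 1, 75) 0.36 [ 0.44  0.6   0.33  1.87 -1.07  1.62 -2.11]
0.1 0.18 (25, 1, 45) 0.36 [ 0.5   0.35  0.31  2.26 -1.39  1.29 -2.14]
```

```bash
cat > go.py <<'E'
from plan import *
np.set_printoptions(precision=1,suppress=True)
ST=V([.4962,.0103]); yw=np.radians(3.6)
def show(n,p,T,q,p0,T0):
    d=(p-p0)*1000; r=inc(T0,T,1); q2,e1,e2=ik(q,p,T)
    k=max(np.linalg.norm(d)/41,np.linalg.norm(r)/7.1)
    print(f"{n}: d",d,"rot",r,"|",f"{np.linalg.norm(d):.0f}mm {np.linalg.norm(r):.0f}deg minrows {k:.1f}; err {e1:.1f} {e2:.1f} mg {np.min(np.minimum(q2-LO,HI-q2)):.2f}", q2.round(2)); return q2
def cur():
    s=log(); return V(s["joint_positions"]),V(s["position"]),R.from_rotvec(s["tool_rot"]),s
def gpose(ctr,cdeg,a=25,fl=-1,zg=.028,ds=.013):
    c=np.radians(cdeg); T=grasp(c,np.radians(a),fl)
    g=np.append(V(ctr)+ds*V([np.cos(c),np.sin(c)]),zg); return g+GO*T.apply(UP),T
def ppose(ty,cdeg,h=78,a=25,fl=-1,s=.068,dz=.003,dx=0):
    c=np.radians(cdeg); T=place(grasp(c,np.radians(a),fl),c,np.radians(h))
    t=np.append(ST+ty*V([-np.sin(yw),np.cos(yw)])+dx*V([np.cos(yw),np.sin(yw)]),.036+s+dz); return t+GO*T.apply(UP),T
E
python3 - <<'E'
from go import *
q,p,T,s=cur(); print(p*1000,q.round(2))
pg,Tg=gpose([.4927,.4188],165)
v=V([.5,.1,.26]); q=show("via",v,Tg,q,p,T)
q2=show("pre",pg+[0,0,.12],Tg,q,v,Tg); show("down",pg,Tg,q2,pg+[0,0,.12],Tg)
E
```

```text
[ 513.1 -249.7  249.1] [ 0.2 -0.3  0.4  2.2 -0.6  0.7  2.7]
via: d [-13.1 349.7  10.9] rot [  3.8  19.  -18.7] | 350mm 27deg minrows 8.5; err 3.3 1.5 mg 0.00 [-0.3 -0.3 -0.1  2.   0.3  1.1  0.8]
pre: d [ -12.1  320.1 -129.2] rot [0. 0. 0.] | 345mm 0deg minrows 8.4; err 0.0 0.0 mg 0.51 [-0.8  0.2 -0.2  1.8  0.6  1.   0. ]
down: d [   0.    0. -120.] rot [0. 0. 0.] | 120mm 0deg minrows 2.9; err 0.0 0.0 mg 0.52 [-0.8  0.4 -0.2  1.9  0.7  0.8 -0.1]
```

Call:
move_arm:
  increments: "6 35 0 0.5 2.4 -2.3 0;6 39 0 0.5 2.4 -2.3 0;6 40 0 0.5 2.4 -2.3 0;6 40 0 0.5 2.4 -2.3 0;6 40 0 0.5 2.4 -2.3 0;6 40 0 0.5 2.4 -2.3 0;6 40 0 0.5 2.4 -2.3 0;-4 40 0 0.3 2.2 -2.6 0"

```text
time: 8.17
position: [0.5538, -0.0284, 0.2494]
tool_rot: [0.207, 2.607, -0.045]
ft_force: [0.8, -0.4, -0.6]
grip_width: 0.999
grip_force: 0.0
```

Call:
move_arm:
  increments: "-5 40 0 0 0 0 0;-5 40 0 0 0 0 0;-5 40 0 0 0 0 0;-5 40 -10 0 0 0 0;-8 40 -20 0 0 0 0;-8 40 -25 0 0 0 0;-8 40 -30 0 0 0 0;-5 38 -30 0 0 0 0"

```text
time: 8.83
position: [0.5056, 0.2638, 0.1526]
tool_rot: [0.201, 2.604, -0.044]
ft_force: [0.4, 0.2, -0.7]
grip_width: 1.0
grip_force: 0.0
```

```bash
python3 - <<'E'
from go import *
q,p,T,s=cur(); print(p*1000,q.round(2),s["time"])
im=ctrl.get_image("top")
for b in bottles(im): print(*b)
pg,Tg=gpose([.4927,.4188],165)
show("down",pg,Tg,q,p,T)
E
```

```text
[505.6 263.8 152.6] [ 0.3 -0.  -1.1  2.1  0.6  0.8  0.3] 8.8333
0.86 [ 0.5 -0.3  0. ] 0.051 [135.5 131.  140. ] [ 520.  -349.4] [ 46.7 109.8] 78.1 [325. 189.]
0.7 [ 0.5 -0.6  0. ] 0.05 [130.  50. 174.] [ 489.9 -628.4] [ 50.2 109.3] 72.4 [394. 197.]
0.64 [ 0.5 -0.5  0. ] 0.051 [135.  129.5 133.5] [ 526.2 -468.7] [109.2  46.5] 12.5 [354. 187.]
down: d [ -17.7  156.3 -141.8] rot [ 0.7  5.3 -6.3] | 212mm 8deg minrows 5.2; err 0.1 0.0 mg 0.51 [-0.3  0.5 -0.8  1.9  1.   1.  -0.3]
```

Call:
move_arm:
  increments: "-3 26 0 0.1 0.9 -1 0;-3 26 0 0.1 0.9 -1 0;-3 26 0 0.1 0.9 -1 0;-3 26 0 0.1 0.9 -1 0;-3 26 0 0.1 0.9 -1 0;-3 26 0 0.2 0.8 -1.3 0;0 0 0 0 0 0 0;0 0 0 0 0 0 0"

```text
time: 9.6
position: [0.488, 0.4166, 0.1523]
tool_rot: [0.358, 2.689, -0.079]
ft_force: [-0.2, -1.2, -0.9]
grip_width: 0.996
grip_force: 0.0
```

```bash
python3 - <<'E'
from go import *
q,p,T,s=cur(); print(p*1000,q.round(2),s["time"])
pg,Tg=gpose([.4927,.4188],165)
show("down",pg,Tg,q,p,T)
E
```

```text
[488.  416.6 152.3] [-0.1  0.4 -1.1  1.8  0.8  1.2 -0.1] 9.6
down: d [  -0.1    3.5 -141.5] rot [-0.1 -0.3  0.2] | 142mm 0deg minrows 3.5; err 0.0 0.0 mg 0.41 [-0.2  0.6 -0.9  1.9  1.1  1.1 -0.3]
```

Call:
move_arm:
  increments: "0 1 -30 0 0 0 0;0 1 -30 0 0 0 0;0 1 -30 0 0 0 0;0 0 -25 0 0 0 0;0 0 -15 0 0 0 0;0 0 -8 0 0 0 0;0 0 -3 0 0 0 0;0 0 0 0 0 0 120"
  grip_force: 30

```text
time: 10.27
position: [0.4909, 0.416, 0.0115]
tool_rot: [0.366, 2.686, -0.082]
ft_force: [0.9, 0.1, 0.2]
grip_width: 0.973
grip_force: 0.0
```

Call:
move_arm:
  increments: "0 0 0 0 0 0 255;0 0 0 0 0 0 255;0 0 0 0 0 0 255;0 0 0 0 0 0 255;0 0 0 0 0 0 255;0 0 0 0 0 0 255;0 0 5 0 0 0 255;0 0 15 0 0 0 255"

```text
time: 10.93
position: [0.4892, 0.4143, 0.0287]
tool_rot: [0.366, 2.69, -0.087]
ft_force: [-0.5, -0.4, -1.9]
grip_width: 0.529
grip_force: 29.7
```

Call:
move_arm:
  increments: "0 0 20 0 0 0 255;0 0 20 0 0 0 255;0 0 20 0 0 0 255;0 0 20 0 0 0 255;0 0 20 0 0 0 255;0 0 20 0 0 0 255;0 0 20 0 0 0 255;0 0 0 0 0 0 255"

```text
time: 11.6
position: [0.4916, 0.4182, 0.1763]
tool_rot: [0.367, 2.682, -0.074]
ft_force: [0.7, 0.3, -0.7]
grip_width: 0.53
grip_force: 29.8
```

```bash
python3 - <<'E'
from go import *
q,p,T,s=cur(); print(p*1000,q.round(2),s["time"],s["grip_width"],s["ft_force"])
im=ctrl.get_image("side"); f=im["frame"]; P=cloud(im)
print([ (b["score"],b["centre"]) for b in ctrl.find_in("bottle0",im)])
save(im,"s1"); cv2.imwrite("pics/s1c.png",cv2.resize(f[90:190,180:300],None,fx=5,fy=5)[...,::-1])
pp,Tp=ppose(.13,165)
r=(Tp*T.inv()); print(np.degrees(r.as_rotvec()))
qq=q; p1=pp+[0,0,.09]
for t in np.linspace(0,1,9)[1:]:
    qn,e1,e2=ik(qq,p+(p1-p)*t,R.from_rotvec(r.as_rotvec()*t)*T); print(t,qn.round(2),round(e1,1),round(e2,1)); qq=qn
print(p1*1000,(p1-p)*1000)
E
```

```text
[491.6 418.2 176.3] [-0.1  0.4 -1.1  1.7  0.8  1.2 -0.1] 11.6 0.530068909810434 [ 0.7  0.3 -0.7]
[(0.85, [0.4874, -0.6443, 0.0387]), (0.7, [0.5126, 0.3896, 0.1963]), (0.61, [0.5316, -0.4902, 0.0381])]
[ 83.1  50.7 -66.5]
0.125 [ 0.2  0.3 -1.1  1.8  0.6  1.1 -0. ] 0.0 0.0
0.25 [ 0.4  0.2 -1.2  1.9  0.2  1.   0.1] 0.1 0.0
0.375 [ 0.6  0.1 -1.1  1.9 -0.1  0.9  0.3] 0.1 0.0
0.5 [ 0.7  0.  -1.1  2.  -0.5  1.   0.5] 0.0 0.0
0.625 [ 0.8  0.1 -1.   2.  -0.7  1.   0.6] 0.0 0.0
0.75 [ 0.9  0.1 -1.   2.1 -0.8  1.1  0.7] 0.0 0.0
0.875 [ 1.   0.2 -0.9  2.1 -0.9  1.1  0.7] 0.0 0.0
1.0 [ 1.1  0.3 -0.9  2.1 -1.1  1.2  0.7] 0.0 0.0
[491.6 156.9 189. ] [   0.  -261.3   12.7]
```

View pics/s1c.png

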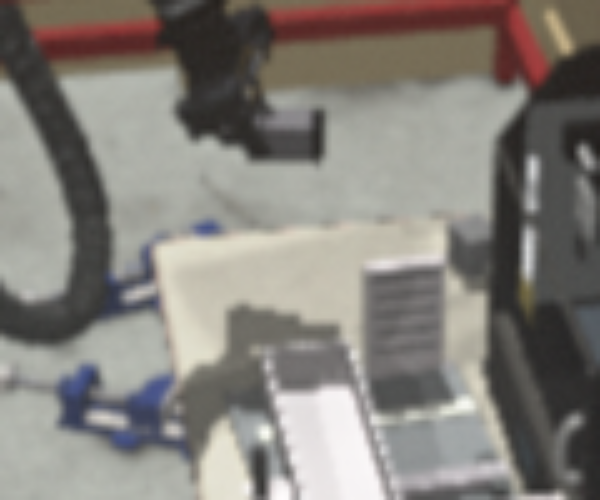

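Side crop: the gripper holds the bottle horizontally, foot at (320,135) pointing away and cap in the fingers. I turn it upright over the tray in stages.

Call:
move_arm:
  increments: "0 -4 8 3.4 2.1 -2.7 255;0 -6 6 3.4 2.1 -2.7 255;0 -10 4 3.4 2.1 -2.7 255;0 -11 2 3.4 2.1 -2.7 255;0 -11 2 3.4 2.1 -2.7 255;0 -11 2 3.4 2.1 -2.7 255;0 -11 2 3.4 2.1 -2.7 255;0 -11 2 3.4 2.1 -2.7 255"

```text
time: 12.37
position: [0.4898, 0.3397, 0.1975]
tool_rot: [1.084, 2.866, 0.431]
ft_force: [0.1, 0.3, -2.3]
grip_width: 0.529
grip_force: 29.7
```

Call:
move_arm:
  increments: "0 -11 2 3.4 2.1 -2.7 255;0 -11 2 3.4 2.1 -2.7 255;0 -11 2 3.4 2.1 -2.7 255;0 -11 2 3.4 2.1 -2.7 255;0 -11 2 3.4 2.1 -2.7 255;0 -11 2 3.4 2.1 -2.7 255;0 -11 2 3.4 2.1 -2.7 255;0 -11 2 3.4 2.1 -2.7 255"

```text
time: 13.03
position: [0.4899, 0.2517, 0.2136]
tool_rot: [-1.503, -2.221, -0.832]
ft_force: [-0.3, -0.6, -2.1]
grip_width: 0.526
grip_force: 29.7
```

```bash
python3 - <<'E'
from go import *
q,p,T,s=cur(); print(p*1000,q.round(2),s["time"],s["grip_width"],s["ft_force"])
pp,Tp=ppose(.13,165)
show("p",pp+[0,0,.09],Tp,q,p,T)
E
```

```text
[489.9 251.7 213.6] [ 1.2  0.1 -1.3  2.  -0.6  1.1  0.5] 13.0333 0.5261598182194973 [-0.3 -0.6 -2.1]
p: d [  1.8 -94.8 -24.6] rot [ 28.1  17.2 -23.6] | 98mm 41deg minrows 5.7; err 0.0 0.0 mg 0.14 [ 1.4  0.4 -1.2  2.1 -0.9  1.1  0.6]
```

Call:
move_arm:
  increments: "0 -11 0 3.5 2.1 -2.9 255;0 -12 0 3.5 2.1 -2.9 255;0 -12 0 3.5 2.1 -2.9 255;0 -12 0 3.5 2.2 -3 255;0 -12 0 3.5 2.2 -3 255;0 -12 0 3.5 2.2 -3 255;0 -12 0 3.5 2.2 -3 255;0 -12 0 3.6 2.1 -2.9 255"

```text
time: 13.7
position: [0.4899, 0.1571, 0.2135]
tool_rot: [-1.709, -1.382, -1.088]
ft_force: [-0.8, -0.8, -1.8]
grip_width: 0.524
grip_force: 30.0
```

Call:
move_arm:
  increments: "0 0 -5 0 0 0 255;0 0 -10 0 0 0 255;0 0 -10 0 0 0 255;0 0 0 0 0 0 255;0 0 0 0 0 0 255;0 0 0 0 0 0 255;0 0 0 0 0 0 255;0 0 0 0 0 0 255"

```text
time: 14.37
position: [0.4908, 0.1583, 0.19]
tool_rot: [-1.707, -1.389, -1.088]
ft_force: [-0.5, -0.7, -2.4]
grip_width: 0.526
grip_force: 30.0
```

```bash
python3 - <<'E'
from go import *
q,p,T,s=cur(); print(p*1000,q.round(2),s["time"],s["grip_width"],s["ft_force"])
pp,Tp=ppose(.13,165)
show("p",pp,Tp,q,p,T)
im=ctrl.get_image("side"); f=im["frame"]; 
cv2.imwrite("pics/s2c.png",cv2.resize(f[90:230,180:320],None,fx=4,fy=4)[...,::-1])
E
```

```text
[490.8 158.3 190. ] [ 1.4  0.5 -1.2  2.1 -0.9  1.1  0.6] 14.3667 0.5264674978001397 [-0.5 -0.7 -2.4]
p: d [  0.8  -1.4 -91. ] rot [ 0.2  0.2 -0.1] | 91mm 0deg minrows 2.2; err 0.0 0.0 mg 0.25 [ 1.2  0.6 -1.   2.2 -0.8  0.9  0.7]
```

View pics/s2c.png

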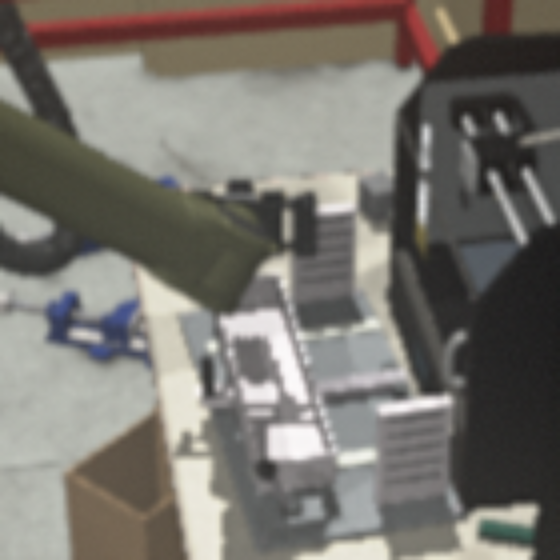

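The olive wrist hides the bottle at (250,260), and the tray and grip look undisturbed. Force and opening show it is held, so I lower it slowly.

Call:
move_arm:
  increments: "0 0 -10 0 0 0 255;0 0 -15 0 0 0 255;0 0 -15 0 0 0 255;0 0 -15 0 0 0 255;0 0 -12 0 0 0 255;0 -1 -10 0 0 0 255;0 0 -4 0 0 0 255;0 0 0 0 0 0 255"

```text
time: 15.08
position: [0.4904, 0.157, 0.108]
tool_rot: [-1.707, -1.386, -1.088]
ft_force: [-0.3, 0.1, -1.0]
grip_width: 0.527
grip_force: 30.0
```

```bash
python3 - <<'E'
from go import *
q,p,T,s=cur(); print(p*1000,q.round(2),s["time"],s["grip_width"],s["ft_force"])
im=ctrl.get_image("top"); P=cloud(im)
for b in bottles(im): print(*b)
for d in ctrl.silhouettes("bottle0",im):
    c=P[d["region"]]; c=c[np.isfinite(c[:,0])]; print(np.median(c,0)*1000,c.min(0)*1000,c.max(0)*1000)
f=im["frame"]; cv2.imwrite("pics/t4c.png",cv2.resize(f[140:230,170:310],None,fx=5,fy=5)[...,::-1])
E
```

```text
[490.4 157.  108. ] [ 1.2  0.6 -1.   2.1 -0.8  0.9  0.7] 15.0833 0.5268996280967801 [-0.3  0.1 -1. ]
0.87 [ 0.5 -0.3  0. ] 0.051 [132.  127.5 133.5] [ 520.  -349.1] [ 46.3 109.5] 78.3 [325. 189.]
0.74 [ 0.5 -0.5  0. ] 0.051 [128. 124. 130.] [ 525.8 -467.9] [109.3  46.3] 10.8 [354. 187.]
0.64 [0.5 0.1 0.1] 0.159 [37.  36.  39.5] [485.  142.2] [37.8 41. ] 76.6 [201. 199.]
0.55 [ 0.5 -0.6  0. ] 0.051 [121.  47. 162.] [ 491.1 -628.7] [ 50.6 111.4] 74.6 [394. 196.]
[ 522.8 -344.9   42.2] [ 464.8 -388.7   -9.6] [ 586.3 -319.5   56.4]
[ 528.5 -464.7   42.5] [ 471.5 -499.5  -11.2] [ 581.6 -435.9   54.6]
[482.9 135.4 133.2] [460.7 120.8  51.9] [503.2 167.2 163.6]
[ 488.  -623.8   43. ] [ 433.8 -670.1   -7.2] [ 543.1 -591.    54.1]
```

View pics/t4c.png

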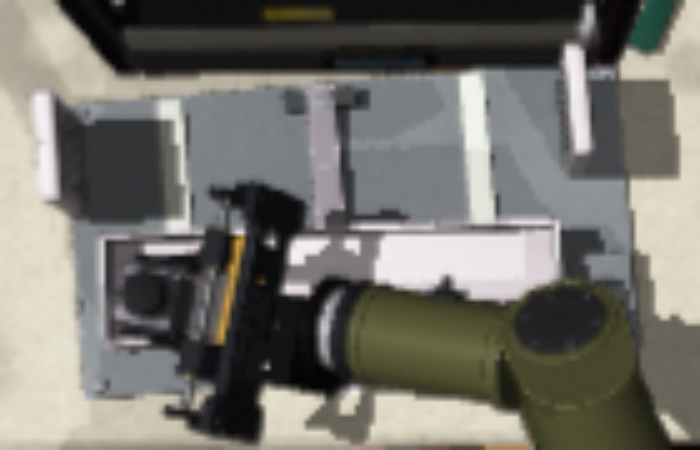

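Top crop: the bottle hangs upright in the tray with its cap at (145,293), and its top height puts the foot about 12 mm above the floor. I set it down.

Call:
move_arm:
  increments: "0 0 -4 0 0 0 255;0 0 -3 0 0 0 255;0 0 -2 0 0 0 255;0 0 -2 0 0 0 255;0 0 -1 0 0 0 255;0 0 0 0 0 0 255;0 0 0 0 0 0 255;0 0 0 0 0 0 255"

```text
time: 15.9
position: [0.4909, 0.1572, 0.098]
tool_rot: [-1.705, -1.386, -1.09]
ft_force: [-2.4, -2.2, 4.9]
grip_width: 0.526
grip_force: 30.0
```

Call:
move_arm:
  increments: "0 0 0 0 0 0 90;0 0 0 0 0 0 70;0 0 0 0 0 0 50;0 0 0 0 0 0 40;-1 -7 4 0 0 0 40;-2 -13 6 0 0 0 40;-3 -18 9 0 0 0 40;-4 -20 10 0 0 0 40"

```text
time: 16.57
position: [0.4799, 0.0988, 0.1263]
tool_rot: [-1.706, -1.388, -1.087]
ft_force: [0.8, 0.4, -0.4]
grip_width: 0.841
grip_force: 0.0
```

Call:
move_arm:
  increments: "-4 -20 10 0 0 0 0;-4 -20 15 0 0 0 0;0 -20 25 0 0 0 0;0 -20 30 0 0 0 0;0 -20 30 0 0 0 0;0 -20 20 0 0 0 0;0 0 0 0 0 0 0;0 0 0 0 0 0 0"

```text
time: 17.23
position: [0.4731, -0.0228, 0.256]
tool_rot: [-1.711, -1.388, -1.09]
ft_force: [-0.2, 0.7, 0.1]
grip_width: 1.0
grip_force: 0.0
```

```bash
python3 - <<'E'
from go import *
q,p,T,s=cur(); print(p*1000,q.round(2),s["time"],s["grip_width"],s["ft_force"])
im=ctrl.get_image("top"); P=cloud(im)
for b in bottles(im): print(*b)
for d in ctrl.silhouettes("bottle0",im):
    c=P[d["region"]]; c=c[np.isfinite(c[:,0])]; 
    if c[:,2].max()>.1: t=c[c[:,2]>np.percentile(c[:,2],97)-.012]; print("cap",t.mean(0)*1000,t.max(0)*1000)
pg,Tg=gpose([.520,-.349],168.3)
r=(Tg*T.inv()).as_rotvec(); p1=pg+[0,0,.13]; print(np.degrees(r),(p1-p)*1000, p1*1000)
qq=q
for t in np.linspace(0,1,9)[1:]:
    qn,e1,e2=ik(qq,p+(p1-p)*t,R.from_rotvec(r*t)*T); print(t,qn.round(2),round(e1,1),round(e2,1)); qq=qn
E
```

```text
[473.1 -22.8 256. ] [ 1.5  0.4 -1.   1.9 -0.7  1.4  0.5] 17.2333 0.9997733513858476 [-0.2  0.7  0.1]
0.81 [ 0.5 -0.3  0. ] 0.053 [136. 130. 138.] [ 502.2 -333.5] [ 65.4 152.5] 60.3 [325. 188.]
0.75 [ 0.5 -0.5  0. ] 0.05 [130. 125. 134.] [ 526.7 -468.4] [107.9  48. ] 10.9 [354. 186.]
0.74 [0.5 0.1 0.1] 0.149 [39.  38.  40.5] [484.4 146.5] [45.4 45.2] 77.7 [201. 200.]
0.65 [ 0.5 -0.6  0. ] 0.05 [121.  47. 165.] [ 490.5 -628.1] [ 49.7 110.4] 74.3 [394. 197.]
cap [ 528.2 -346.9   62.8] [ 575.2 -270.4  399.4]
cap [484.4 146.1 145.6] [497.8 159.9 152.8]
[-82.  -53.2  69.5] [  42.  -325.2 -115.3] [ 515.1 -348.   140.8]
0.125 [ 1.5  0.4 -1.   1.8 -0.5  1.5  0.6] 0.0 0.0
0.25 [ 1.5  0.5 -1.   1.7 -0.4  1.5  0.8] 0.0 0.0
0.375 [ 1.4  0.4 -1.   1.7 -0.2  1.4  0.9] 0.0 0.0
0.5 [ 1.5  0.4 -1.1  1.7 -0.1  1.4  1.1] 0.0 0.0
0.625 [ 1.5  0.3 -1.1  1.7 -0.1  1.3  1.3] 0.0 0.0
0.75 [ 1.6  0.3 -1.1  1.8 -0.   1.1  1.5] 0.0 0.0
0.875 [ 1.7  0.2 -1.1  1.9  0.   0.9  1.7] 0.0 0.0
1.0 [ 1.8  0.2 -1.2  2.  -0.   0.7  2. ] 0.0 0.0
```

Call:
move_arm:
  increments: "2 -10 0 -3.4 -2.2 2.9 0;2 -14 0 -3.4 -2.2 2.9 0;2 -14 0 -3.4 -2.2 2.9 0;2 -14 0 -3.4 -2.2 2.9 0;2 -14 0 -3.4 -2.2 2.9 0;2 -14 0 -3.4 -2.2 2.9 0;2 -14 0 -3.4 -2.2 2.9 0;2 -14 0 -3.4 -2.2 2.9 0"

```text
time: 18.05
position: [0.4882, -0.1283, 0.2548]
tool_rot: [-1.49, -2.218, -0.853]
ft_force: [-0.2, -0.5, -0.4]
grip_width: 0.996
grip_force: 0.0
```

Call:
move_arm:
  increments: "2 -14 0 -3.4 -2.2 2.9 0;2 -14 0 -3.4 -2.2 2.9 0;2 -14 0 -3.4 -2.2 2.9 0;2 -14 0 -3.4 -2.2 2.9 0;2 -14 0 -3.4 -2.2 2.9 0;2 -14 0 -3.4 -2.2 2.9 0;2 -14 0 -3.4 -2.2 2.9 0;2 -14 0 -3.4 -2.2 2.9 0"

```text
time: 18.72
position: [0.5045, -0.2399, 0.2545]
tool_rot: [1.025, 2.886, 0.456]
ft_force: [0.2, 0.6, -0.3]
grip_width: 1.0
grip_force: 0.0
```

Call:
move_arm:
  increments: "1 -14 -2 -3.4 -2.2 2.9 0;1 -14 -5 -3.4 -2.2 2.9 0;1 -14 -8 -3.4 -2.2 2.9 0;1 -14 -10 -3.4 -2.2 2.9 0;1 -14 -10 -3.4 -2.2 2.9 0;1 -14 -10 -3.4 -2.2 2.9 0;1 -14 -10 -3.4 -2.2 2.9 0;1 -7 -10 -3.4 -2.2 2.9 0"

```text
time: 19.38
position: [0.5121, -0.346, 0.1889]
tool_rot: [0.277, 2.703, -0.065]
ft_force: [-0.1, 0.6, -0.0]
grip_width: 1.001
grip_force: 0.0
```

```bash
python3 - <<'E'
from go import *
q,p,T,s=cur(); print(p*1000,q.round(2),s["time"],s["grip_width"],s["ft_force"])
im=ctrl.get_image("wrist"); save(im,"w2")
for b in bottles(im): print(*b)
im=ctrl.get_image("top")
for b in bottles(im): print(*b)
pg,Tg=gpose([.520,-.349],168.3)
show("g",pg,Tg,q,p,T)
E
```

```text
[ 512.1 -346.   188.9] [ 1.8  0.1 -1.2  1.9 -0.1  0.8  2.1] 19.3833 1.001052596372681 [-0.1  0.6 -0. ]
0.85 [ 0.5 -0.3  0. ] 0.046 [123. 121. 128.] [ 522.2 -351.1] [ 45.8 109.9] 77.5 [253. 122.]
0.64 [ 0.5 -0.5  0. ] 0.046 [76. 74. 79.] [ 528.9 -471.6] [109.7  46.3] 10.9 [144. 150.]
0.62 [ 0.5 -0.6  0. ] 0.045 [61. 29. 83.] [ 501.  -615.9] [ 24.5 112.5] 58.1 [ 13. 150.]
0.76 [ 0.5 -0.3  0. ] 0.051 [111.  106.5 112.5] [ 512.2 -340. ] [ 49.3 131. ] 68.6 [325. 186.]
0.71 [0.5 0.1 0.1] 0.15 [44.  42.5 45.5] [483.  145.6] [43.7 42.9] 78.2 [201. 200.]
0.66 [ 0.5 -0.6  0. ] 0.051 [118.  46. 157.] [ 491.2 -629. ] [ 51.3 110.9] 74.2 [394. 197.]
0.52 [ 0.5 -0.5  0. ] 0.05 [131. 127. 135.] [ 543.2 -464.6] [75.4 43.9] 14.2 [353. 182.]
g: d [   3.    -2.  -178.2] rot [ 0.1 -0.6  0.1] | 178mm 1deg minrows 4.3; err 0.1 0.0 mg 0.29 [ 1.4  0.4 -0.9  2.1  0.2  0.4  1.8]
```

Call:
move_arm:
  increments: "1 -1 -25 0 0 0 0;1 -1 -30 0 0 0 0;1 -1 -30 0 0 0 0;1 0 -30 0 0 0 0;0 0 -28 0 0 0 0;0 0 -18 0 0 0 0;0 0 -10 0 0 0 0;0 0 -5 0 0 0 0"

```text
time: 20.25
position: [0.5173, -0.3478, 0.0135]
tool_rot: [0.282, 2.705, -0.06]
ft_force: [0.2, -0.4, 0.8]
grip_width: 1.005
grip_force: 0.0
```

Call:
move_arm:
  increments: "0 0 0 0 0 0 60;0 0 0 0 0 0 255;0 0 0 0 0 0 255;0 0 0 0 0 0 255;0 0 0 0 0 0 255;0 0 0 0 0 0 255;0 0 0 0 0 0 255;0 0 3 0 0 0 255"

```text
time: 20.92
position: [0.5159, -0.3489, 0.0173]
tool_rot: [0.282, 2.705, -0.064]
ft_force: [0.2, 0.7, -0.7]
grip_width: 0.529
grip_force: 29.9
```

Call:
move_arm:
  increments: "0 0 12 0 0 0 255;0 0 20 0 0 0 255;0 0 25 0 0 0 255;0 0 25 0 0 0 255;0 0 25 0 0 0 255;0 0 25 0 0 0 255;0 0 25 0 0 0 255;0 0 10 0 0 0 255"

```text
time: 21.58
position: [0.5181, -0.3496, 0.188]
tool_rot: [0.28, 2.701, -0.069]
ft_force: [0.5, 0.4, -0.6]
grip_width: 0.53
grip_force: 29.9
```

```bash
cat >> go.py <<'E'
def path(q,p,T,p1,T1,n=9):
    r=(T1*T.inv()).as_rotvec(); print("rot",np.degrees(r),"d",(p1-p)*1000,"to",p1*1000); qq=q
    for t in np.linspace(0,1,n)[1:]:
        qn,e1,e2=ik(qq,p+(p1-p)*t,R.from_rotvec(r*t)*T); qq=qn
        print(round(t,2),qn.round(2),round(e1,1),round(e2,1))
E
python3 - <<'E'
from go import *
q,p,T,s=cur(); print(p*1000,q.round(2),s["time"],s["grip_width"],s["ft_force"])
pp,Tp=ppose(.04,168)
path(q,p,T,pp+[0,0,.1],Tp)
print(gpose([.522,-.351],167.5)[0]*1000)
E
```

```text
[ 518.1 -349.6  188. ] [ 1.8  0.1 -1.2  1.9 -0.1  0.8  2. ] 21.5833 0.5301668996771214 [ 0.5  0.4 -0.6]
rot [ 81.9  53.  -69.8] d [-20.8 416.7  11. ] to [497.3  67.1 199. ]
0.12 [ 1.7  0.2 -1.2  1.9 -0.   1.   1.7] 0.0 0.0
0.25 [ 1.6  0.2 -1.2  1.8 -0.   1.1  1.4] 0.0 0.0
0.38 [ 1.5  0.3 -1.1  1.7 -0.1  1.3  1.2] 0.0 0.0
0.5 [ 1.4  0.4 -1.1  1.7 -0.1  1.3  1. ] 0.0 0.0
0.62 [ 1.4  0.4 -1.1  1.7 -0.2  1.4  0.9] 0.0 0.0
0.75 [ 1.4  0.5 -1.1  1.8 -0.4  1.4  0.7] 0.0 0.0
0.88 [ 1.4  0.5 -1.1  1.9 -0.6  1.3  0.6] 0.0 0.0
1.0 [ 1.4  0.5 -1.1  2.  -0.7  1.2  0.5] 0.0 0.0
[ 517.1 -349.9   10.8]
```

Call:
move_arm:
  increments: "0 6 10 3.4 2.2 -2.9 255;-1 10 10 3.4 2.2 -2.9 255;-1 15 10 3.4 2.2 -2.9 255;-1 17 10 3.4 2.2 -2.9 255;-1 18 5 3.4 2.2 -2.9 255;-1 18 0 3.4 2.2 -2.9 255;-1 18 0 3.4 2.2 -2.9 255;-1 18 0 3.4 2.2 -2.9 255"

```text
time: 22.25
position: [0.5093, -0.2281, 0.2291]
tool_rot: [1.038, 2.884, 0.459]
ft_force: [0.8, 0.1, -1.3]
grip_width: 0.526
grip_force: 29.9
```

Call:
move_arm:
  increments: "-1 18 0 3.4 2.2 -2.9 255;-1 18 0 3.4 2.2 -2.9 255;-1 18 0 3.4 2.2 -2.9 255;-1 18 0 3.4 2.2 -2.9 255;-1 18 0 3.4 2.2 -2.9 255;-1 18 0 3.4 2.2 -2.9 255;-1 18 0 3.4 2.2 -2.9 255;-1 18 0 3.4 2.2 -2.9 255"

```text
time: 22.92
position: [0.5015, -0.0844, 0.2289]
tool_rot: [-1.499, -2.209, -0.856]
ft_force: [0.1, -0.4, -1.9]
grip_width: 0.524
grip_force: 29.9
```

Call:
move_arm:
  increments: "-1 18 0 3.4 2.2 -2.9 255;-1 18 0 3.4 2.2 -2.9 255;-1 18 0 3.4 2.2 -2.9 255;-1 18 0 3.4 2.2 -2.9 255;-1 18 0 3.4 2.2 -2.9 255;-1 18 -5 3.4 2.2 -2.9 255;0 18 -5 3.4 2.2 -2.9 255;0 8 -5 3.4 2.2 -2.9 255"

```text
time: 23.58
position: [0.4946, 0.0512, 0.2137]
tool_rot: [-1.707, -1.384, -1.086]
ft_force: [0.6, 0.5, -1.5]
grip_width: 0.531
grip_force: 29.9
```

```bash
python3 - <<'E'
from go import *
q,p,T,s=cur(); print(p*1000,q.round(2),s["time"],s["grip_width"],s["ft_force"])
pp,Tp=ppose(.04,168)
show("p",pp,Tp,q,p,T)
im=ctrl.get_image("top"); P=cloud(im)
for d in ctrl.silhouettes("bottle0",im):
    c=P[d["region"]]; c=c[np.isfinite(c[:,0])]; 
    if c[:,2].max()>.1: t=c[c[:,2]>np.percentile(c[:,2],97)-.012]; print("cap",t.mean(0)*1000,t.max(0)*1000)
E
```

```text
[494.6  51.2 213.7] [ 1.4  0.5 -1.1  2.  -0.7  1.3  0.5] 23.5833 0.5311978465416081 [ 0.6  0.5 -1.5]
p: d [   2.7   15.9 -114.7] rot [ 0.1 -0.  -0.1] | 116mm 0deg minrows 2.8; err 0.0 0.0 mg 0.37 [ 1.3  0.7 -0.9  2.  -0.6  1.1  0.6]
cap [484.5 146.2 145.5] [497.9 159.9 151.6]
cap [489.4  45.4 259.7] [505.9  60.5 266.4]
```

Call:
move_arm:
  increments: "1 2 -10 0 0 0 255;1 2 -15 0 0 0 255;1 0 -17 0 0 0 255;0 0 -17 0 0 0 255;0 0 -16 0 0 0 255;0 0 -15 0 0 0 255;0 0 -10 0 0 0 255;0 0 -3 0 0 0 255"

```text
time: 24.35
position: [0.499, 0.0523, 0.1104]
tool_rot: [-1.708, -1.388, -1.088]
ft_force: [0.2, -0.4, -1.2]
grip_width: 0.526
grip_force: 29.9
```

Call:
move_arm:
  increments: "0 0 -3 0 0 0 255;0 0 -2 0 0 0 255;0 0 -2 0 0 0 255;0 0 -2 0 0 0 255;0 0 -1 0 0 0 255;0 0 0 0 0 0 255;0 0 0 0 0 0 255;0 0 0 0 0 0 255"

```text
time: 25.02
position: [0.4987, 0.053, 0.1019]
tool_rot: [-1.708, -1.388, -1.089]
ft_force: [-0.4, 0.5, -1.3]
grip_width: 0.525
grip_force: 29.9
```

Call:
move_arm:
  increments: "0 0 -1 0 0 0 255;0 0 -1 0 0 0 255;0 0 -1 0 0 0 255;0 0 0 0 0 0 255;0 0 0 0 0 0 255;0 0 0 0 0 0 255;0 0 0 0 0 0 255;0 0 0 0 0 0 255"

```text
time: 25.68
position: [0.4987, 0.0531, 0.0993]
tool_rot: [-1.707, -1.387, -1.089]
ft_force: [-1.9, -2.1, 5.3]
grip_width: 0.527
grip_force: 29.9
```

Call:
move_arm:
  increments: "0 0 0 0 0 0 90;0 0 0 0 0 0 70;0 0 0 0 0 0 50;0 0 0 0 0 0 40;-1 -7 4 0 0 0 40;-2 -13 6 0 0 0 40;-3 -18 9 0 0 0 40;-4 -20 10 0 0 0 40"

```text
time: 26.35
position: [0.488, -0.0052, 0.1282]
tool_rot: [-1.706, -1.388, -1.087]
ft_force: [0.9, 0.6, -0.1]
grip_width: 0.835
grip_force: 0.0
```

Call:
move_arm:
  increments: "-4 -20 10 0 0 0 0;-4 -20 15 0 0 0 0;0 -20 25 0 0 0 0;0 -20 30 0 0 0 0;0 -20 30 0 0 0 0;0 -20 20 0 0 0 0;0 -10 0 0 0 0 0;0 0 0 0 0 0 0"

```text
time: 27.02
position: [0.4811, -0.1386, 0.2578]
tool_rot: [-1.714, -1.387, -1.09]
ft_force: [-0.1, -0.2, -0.9]
grip_width: 0.998
grip_force: 0.0
```

```bash
python3 - <<'E'
from go import *
q,p,T,s=cur(); print(p*1000,q.round(2),s["time"],s["grip_width"],s["ft_force"])
im=ctrl.get_image("top"); P=cloud(im)
for b in bottles(im): print(*b)
for d in ctrl.silhouettes("bottle0",im):
    c=P[d["region"]]; c=c[np.isfinite(c[:,0])]; 
    if c[:,2].max()>.1: t=c[c[:,2]>np.percentile(c[:,2],97)-.012]; print("cap",t.mean(0)*1000,t.max(0)*1000)
pg,Tg=gpose([.527,-.468],190.9)
path(q,p,T,pg+[0,0,.15],Tg)
pp,Tp=ppose(-.06,190.9); path(q,pg+[0,0,.15],Tg,pp+[0,0,.1],Tp)
E
```

```text
[ 481.1 -138.6  257.8] [ 1.5  0.6 -0.9  1.7 -0.6  1.6  0.5] 27.0167 0.9976461342414993 [-0.1 -0.2 -0.9]
0.66 [0.5 0.  0.1] 0.15 [43.5 41.  44.5] [492.1  46.3] [43.9 44.6] 77.7 [226. 197.]
0.66 [0.5 0.1 0.1] 0.15 [42. 41. 44.] [483.3 145.7] [43.6 43.8] 79.0 [201. 200.]
0.63 [ 0.5 -0.5  0. ] 0.051 [134. 130. 138.] [ 523.4 -426.8] [ 95.8 131.1] 13.3 [354. 185.]
0.47 [ 0.5 -0.6  0. ] 0.051 [115.  48. 150.] [ 468.6 -584.3] [ 77.  193.4] 33.8 [396. 192.]
cap [492.2  46.6 146.1] [507.1  61.8 152.8]
cap [484.6 146.5 146.4] [497.8 159.9 153.7]
cap [ 539.  -465.5   48.4] [ 581.2 -372.1  394.4]
cap [ 497.9 -630.5   54.2] [ 540.8 -488.8  462.1]
rot [-73.5 -71.5  85.9] d [  41.  -330.3  -97. ] to [ 522.1 -468.9  160.8]
0.12 [ 1.5  0.6 -0.9  1.5 -0.4  1.6  0.7] 0.0 0.0
0.25 [ 1.4  0.7 -0.9  1.4 -0.2  1.7  0.9] 0.0 0.0
0.38 [ 1.4  0.7 -1.   1.4 -0.1  1.6  1.1] 0.0 0.0
0.5 [ 1.4  0.7 -1.   1.4  0.   1.6  1.3] 0.0 0.0
0.62 [ 1.5  0.6 -1.   1.4  0.1  1.5  1.6] 0.0 0.0
0.75 [ 1.6  0.6 -1.1  1.5  0.2  1.4  1.8] 0.0 0.0
0.88 [ 1.7  0.6 -1.2  1.5  0.3  1.2  2.1] 0.0 0.0
1.0 [ 1.8  0.7 -1.2  1.6  0.3  1.   2.4] 0.0 0.0
rot [ 73.5  72.1 -85.8] d [-18.6 436.2  38.2] to [503.5 -32.7 199. ]
0.12 [ 1.6  0.6 -1.1  1.6  0.2  1.1  2.1] 0.0 0.0
0.25 [ 1.5  0.6 -1.1  1.5  0.2  1.3  1.8] 0.0 0.0
0.38 [ 1.4  0.6 -1.   1.5  0.1  1.4  1.6] 0.0 0.0
0.5 [ 1.4  0.6 -1.   1.5 -0.   1.5  1.3] 0.0 0.0
0.62 [ 1.4  0.6 -1.   1.5 -0.1  1.5  1.1] 0.0 0.0
0.75 [ 1.4  0.6 -0.9  1.6 -0.3  1.5  0.9] 0.0 0.0
0.88 [ 1.4  0.6 -0.9  1.7 -0.4  1.4  0.7] 0.0 0.0
1.0 [ 1.4  0.6 -0.9  1.9 -0.6  1.4  0.5] 0.0 0.0
```

Call:
move_arm:
  increments: "2 -9 0 -3.06 -3 3.58 0;2 -14 0 -3.06 -3 3.58 0;2 -14 0 -3.06 -3 3.58 0;2 -14 0 -3.06 -3 3.58 0;2 -14 0 -3.06 -3 3.58 0;2 -14 0 -3.06 -3 3.58 0;2 -14 0 -3.06 -3 3.58 0;2 -14 0 -3.06 -3 3.58 0"

```text
time: 27.83
position: [0.4965, -0.2408, 0.2566]
tool_rot: [-1.304, -2.3, -0.929]
ft_force: [-1.1, 0.4, 0.6]
grip_width: 0.999
grip_force: 0.0
```

Call:
move_arm:
  increments: "2 -14 0 -3.06 -3 3.58 0;2 -14 0 -3.06 -3 3.58 0;2 -14 0 -3.06 -3 3.58 0;2 -14 0 -3.06 -3 3.58 0;2 -14 0 -3.06 -3 3.58 0;2 -14 0 -3.06 -3 3.58 0;2 -14 0 -3.06 -3 3.58 0;2 -14 0 -3.06 -3 3.58 0"

```text
time: 28.5
position: [0.5129, -0.3524, 0.2565]
tool_rot: [0.601, 2.976, 0.579]
ft_force: [0.5, 0.6, -0.4]
grip_width: 0.998
grip_force: 0.0
```

Call:
move_arm:
  increments: "1 -14 0 -3.06 -3 3.58 0;1 -14 -5 -3.06 -3 3.58 0;1 -14 -10 -3.06 -3 3.58 0;1 -14 -10 -3.06 -3 3.58 0;1 -14 -10 -3.06 -3 3.58 0;1 -14 -10 -3.06 -3 3.58 0;1 -14 -10 -3.06 -3 3.58 0;1 -10 -10 -3.06 -3 3.58 0"

```text
time: 29.17
position: [0.5207, -0.4608, 0.1911]
tool_rot: [-0.271, 2.692, 0.054]
ft_force: [-0.8, -0.3, 0.1]
grip_width: 1.0
grip_force: 0.0
```

```bash
python3 - <<'E'
from go import *
q,p,T,s=cur(); print(p*1000,q.round(2),s["time"],s["grip_width"],s["ft_force"])
im=ctrl.get_image("wrist"); save(im,"w3")
for b in bottles(im): print(*b)
im=ctrl.get_image("top"); P=cloud(im)
for b in bottles(im): print(*b)
pg,Tg=gpose([.528,-.470],190.9)
show("g",pg,Tg,q,p,T)
E
```

```text
[ 520.7 -460.8  191.1] [ 1.8  0.6 -1.3  1.6  0.3  1.   2.4] 29.1667 0.9996027793384811 [-0.8 -0.3  0.1]
0.76 [ 0.5 -0.6  0. ] 0.047 [45. 19. 62.] [ 494.3 -631.8] [ 46.3 108.3] 72.9 [68. 45.]
0.75 [ 0.5 -0.5  0. ] 0.047 [102. 100. 105.] [ 528.7 -472.3] [110.   46.1] 11.2 [242. 114.]
0.76 [ 0.6 -0.5  0. ] 0.049 [121. 116. 125.] [ 527.1 -467.9] [107.2  46.8] 11.1 [353. 182.]
0.6 [0.5 0.  0.1] 0.149 [44.5 42.5 45.5] [492.6  46.6] [46.  45.4] 77.9 [226. 197.]
0.58 [0.5 0.1 0.1] 0.149 [40.5 40.  42.5] [484.6 147.1] [46.1 45.3] 77.7 [200. 200.]
g: d [   2.4  -10.2 -180.3] rot [ 0.2  0.1 -0.5] | 181mm 1deg minrows 4.4; err 0.0 0.0 mg 0.27 [ 1.7  0.8 -1.1  1.7  0.5  0.8  2.3]
```

Call:
move_arm:
  increments: "1 -4 -25 0 0 0 0;1 -4 -30 0 0 0 0;1 -3 -30 0 0 0 0;0 0 -30 0 0 0 0;0 0 -28 0 0 0 0;0 0 -20 0 0 0 0;0 0 -11 0 0 0 0;0 0 -5 0 0 0 0"

```text
time: 30.03
position: [0.5243, -0.4712, 0.0126]
tool_rot: [-0.264, 2.695, 0.059]
ft_force: [-0.1, 0.2, -0.7]
grip_width: 1.001
grip_force: 0.0
```

Call:
move_arm:
  increments: "0 0 0 0 0 0 60;0 0 0 0 0 0 255;0 0 0 0 0 0 255;0 0 0 0 0 0 255;0 0 0 0 0 0 255;0 0 0 0 0 0 255;0 0 0 0 0 0 255;0 0 3 0 0 0 255"

```text
time: 30.7
position: [0.5229, -0.4728, 0.016]
tool_rot: [-0.263, 2.695, 0.056]
ft_force: [-0.6, 0.2, -2.8]
grip_width: 0.527
grip_force: 30.0
```

Call:
move_arm:
  increments: "0 0 12 0 0 0 255;0 0 20 0 0 0 255;0 0 25 0 0 0 255;0 0 25 0 0 0 255;0 0 25 0 0 0 255;0 0 25 0 0 0 255;0 0 25 0 0 0 255;0 0 10 0 0 0 255"

```text
time: 31.37
position: [0.5252, -0.4735, 0.1885]
tool_rot: [-0.264, 2.69, 0.049]
ft_force: [-0.3, -0.4, -1.5]
grip_width: 0.527
grip_force: 30.0
```

```bash
python3 - <<'E'
from go import *
q,p,T,s=cur(); print(p*1000,q.round(2),s["time"],s["grip_width"],s["ft_force"])
pp,Tp=ppose(-.06,191)
path(q,p,T,pp+[0,0,.1],Tp,3)
E
```

```text
[ 525.2 -473.5  188.5] [ 1.8  0.6 -1.2  1.6  0.3  1.   2.4] 31.3667 0.5269987585180198 [-0.3 -0.4 -1.5]
rot [ 73.8  72.2 -86.1] d [-21.7 440.8  10.5] to [503.5 -32.7 199. ]
0.5 [ 1.4  0.6 -1.1  1.5  0.   1.5  1.3] 0.0 0.0
1.0 [ 1.5  0.6 -1.   1.9 -0.6  1.3  0.5] 0.0 0.0
```

Call:
move_arm:
  increments: "0 6 10 3.07 3 -3.58 255;-1 10 10 3.07 3 -3.58 255;-1 15 10 3.07 3 -3.58 255;-1 17 10 3.07 3 -3.58 255;-1 18 5 3.07 3 -3.58 255;-1 19 0 3.07 3 -3.58 255;-1 19 0 3.07 3 -3.58 255;-1 19 0 3.07 3 -3.58 255"

```text
time: 32.03
position: [0.5167, -0.3487, 0.2288]
tool_rot: [0.617, 2.974, 0.584]
ft_force: [-0.3, 0.8, -2.5]
grip_width: 0.529
grip_force: 30.0
```

Call:
move_arm:
  increments: "-1 19 0 3.07 3 -3.58 255;-1 19 0 3.07 3 -3.58 255;-1 19 0 3.07 3 -3.58 255;-1 19 0 3.07 3 -3.58 255;-1 19 0 3.07 3 -3.58 255;-1 19 0 3.07 3 -3.58 255;-1 19 0 3.07 3 -3.58 255;-1 19 0 3.07 3 -3.58 255"

```text
time: 32.7
position: [0.5088, -0.1971, 0.2284]
tool_rot: [-1.315, -2.291, -0.934]
ft_force: [-0.1, -0.7, -2.1]
grip_width: 0.525
grip_force: 30.0
```

Call:
move_arm:
  increments: "-1 19 0 3.07 3 -3.58 255;-1 19 0 3.07 3 -3.58 255;-1 19 0 3.07 3 -3.58 255;-1 19 0 3.07 3 -3.58 255;-1 19 0 3.07 3 -3.58 255;-1 19 -5 3.07 3 -3.58 255;0 19 -5 3.07 3 -3.58 255;0 10 -5 3.07 3 -3.58 255"

```text
time: 33.37
position: [0.5021, -0.0527, 0.2132]
tool_rot: [-1.708, -1.381, -1.09]
ft_force: [-0.5, -0.7, -1.4]
grip_width: 0.527
grip_force: 30.0
```

```bash
cat > chk.py <<'E'
from go import *
q,p,T,s=cur(); print(p*1000,q.round(2),s["time"],s["grip_width"],s["ft_force"])
im=ctrl.get_image("top"); P=cloud(im)
for d in ctrl.silhouettes("bottle0",im):
    c=P[d["region"]]; c=c[np.isfinite(c[:,0])]; 
    t=c[c[:,2]>np.percentile(c[:,2],97)-.012]; print("cap",t.mean(0)*1000,t.max(0)*1000)
E
cat > /tmp/a.py <<'E'
E
python3 chk.py; python3 - <<'E'
from go import *
q,p,T,s=cur()
pp,Tp=ppose(-.06,191)
show("p",pp,Tp,q,p,T)
E
```

```text
[502.1 -52.7 213.2] [ 1.4  0.6 -1.   1.8 -0.6  1.4  0.5] 33.3667 0.5269997101920912 [-0.5 -0.7 -1.4]
cap [ 481.5 -624.7   45.4] [ 541.4 -592.5   58.2]
cap [496.4 -59.4 260.5] [510.8 -44.3 266.5]
cap [492.2  46.9 145.8] [507.   62.2 155.4]
cap [484.1 146.6 145.5] [497.8 160.3 149.2]
p: d [   3.3   20.8 -112.4] rot [-0.  -0.1  0. ] | 114mm 0deg minrows 2.8; err 0.0 0.0 mg 0.47 [ 1.4  0.8 -0.9  1.9 -0.5  1.2  0.6]
```

Call:
move_arm:
  increments: "1 3 -10 0 0 0 255;1 3 -15 0 0 0 255;1 0 -17 0 0 0 255;0 0 -17 0 0 0 255;0 0 -16 0 0 0 255;0 0 -15 0 0 0 255;0 0 -10 0 0 0 255;0 0 -3 0 0 0 255"

```text
time: 34.13
position: [0.5057, -0.0495, 0.1092]
tool_rot: [-1.708, -1.384, -1.092]
ft_force: [-0.2, -0.6, -1.7]
grip_width: 0.531
grip_force: 30.0
```

Call:
move_arm:
  increments: "0 0 -3 0 0 0 255;0 0 -2 0 0 0 255;0 0 -2 0 0 0 255;0 0 -2 0 0 0 255;0 0 -1 0 0 0 255;0 0 -1 0 0 0 255;0 0 -1 0 0 0 255;0 0 0 0 0 0 255"

```text
time: 34.8
position: [0.5056, -0.0491, 0.0986]
tool_rot: [-1.708, -1.385, -1.092]
ft_force: [0.1, 0.4, -1.2]
grip_width: 0.525
grip_force: 30.0
```

Call:
move_arm:
  increments: "0 0 -1 0 0 0 255;0 0 -1 0 0 0 255;0 0 0 0 0 0 255;0 0 0 0 0 0 255;0 0 0 0 0 0 255;0 0 0 0 0 0 255;0 0 0 0 0 0 255;0 0 0 0 0 0 255"

```text
time: 35.47
position: [0.5057, -0.049, 0.0978]
tool_rot: [-1.706, -1.384, -1.093]
ft_force: [-2.9, -1.8, 4.9]
grip_width: 0.528
grip_force: 30.0
```

Contact with the floor, so I release and retreat.

Call:
move_arm:
  increments: "0 0 0 0 0 0 90;0 0 0 0 0 0 70;0 0 0 0 0 0 50;0 0 0 0 0 0 40;-1 -7 4 0 0 0 40;-2 -13 6 0 0 0 40;-3 -18 9 0 0 0 40;-4 -20 10 0 0 0 40"

```text
time: 36.13
position: [0.4952, -0.1072, 0.1262]
tool_rot: [-1.706, -1.385, -1.091]
ft_force: [-0.3, -1.1, 0.9]
grip_width: 0.84
grip_force: 0.0
```

Call:
move_arm:
  increments: "-4 -20 10 0 0 0 0;-4 -20 15 0 0 0 0;0 -20 25 0 0 0 0;0 -20 30 0 0 0 0;0 -20 30 0 0 0 0;0 -10 20 0 0 0 0;0 0 0 0 0 0 0;0 0 0 0 0 0 0"

```text
time: 36.8
position: [0.4879, -0.2182, 0.2563]
tool_rot: [-1.71, -1.386, -1.093]
ft_force: [-0.5, 0.1, 0.1]
grip_width: 0.999
grip_force: 0.0
```

```bash
python3 chk.py; python3 - <<'E'
from go import *
im=ctrl.get_image("top"); f=im["frame"]; cv2.imwrite("pics/t5c.png",cv2.resize(f[140:230,170:310],None,fx=5,fy=5)[...,::-1])
E
```

```text
[ 487.9 -218.2  256.3] [ 1.5  0.7 -0.8  1.5 -0.5  1.7  0.5] 36.8 0.9992077147861915 [-0.5  0.1  0.1]
cap [500.1 -55.7 145.4] [516.8 -39.8 151.4]
cap [491.9  46.8 145.2] [507.2  62.2 154.4]
cap [484.1 146.5 146.1] [498.1 160.7 156. ]
cap [ 507.7 -623.2   56.1] [ 537.4 -484.   404.8]
```

View pics/t5c.png

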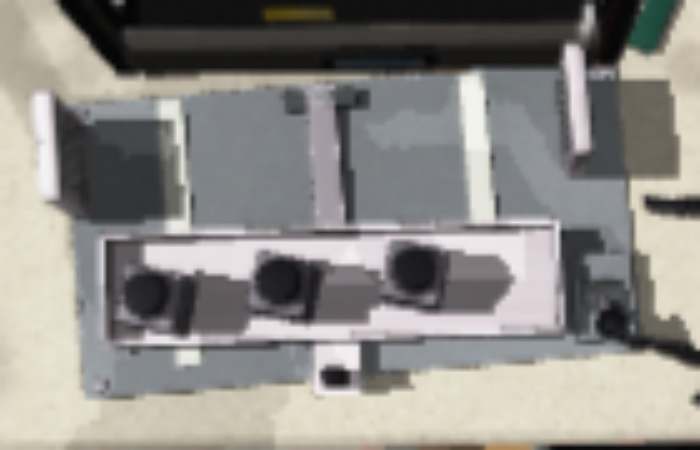

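All three bottles stand in the tray, caps at (147,293), (280,280) and (413,268) in the crop. The grip is at (335,377) and the lever ball at (610,320). Next is the push home by the grip.

```bash
python3 - <<'E'
from go import *
q,p,T,s=cur()
im=ctrl.get_image("top"); P=cloud(im); f=im["frame"].astype(int)
sl=np.s_[210:220,230:245]; c=P[sl][f[sl].sum(-1)<150]; c=c[np.isfinite(c[:,0])&(c[:,2]>.06)] ; print("grip",len(c),c.mean(0)*1000,c.min(0)*1000,c.max(0)*1000)
m=ctrl.silhouettes("tray",im)[0]["region"]; c=P[m]; c=c[np.isfinite(c[:,0])&(c[:,2]<.045)&(c[:,2]>.03)]
print(cv2.minAreaRect((c[:,:2]*1000).astype(np.float32)), len(c))
xs=V([np.cos(yw),np.sin(yw),0]); ys=V([-np.sin(yw),np.cos(yw),0])
for a in (0,8,12):
    a=np.radians(a); T1=frame(-UP*np.cos(a)+xs*np.sin(a),ys); g=V([.421,.006,.074]); p1=g+GO*T1.apply(UP)
    path(q,p,T,p1+[0,0,.11],T1,5)
    qq=q
    for pt in (p1+[0,0,.11],p1,p1+.12*xs): qq,e1,e2=ik(qq,pt,T1); print(qq.round(2),e1,e2,pt*1000)
E
```

```text
grip 15 [422.1   6.2  85.2] [417.9  -1.1  70.2] [426.6  13.9  94.3]
((475.3374328613281, 10.577667236328125), (127.02718353271484, 355.8909606933594), 0.7666662931442261) 1230
rot [-56.3 -48.4  92.6] d [-66.  222.2 -89.7] to [421.   6. 165.]
0.25 [ 1.4  0.6 -0.9  1.5 -0.3  1.7  0.8] 0.0 0.0
0.5 [ 1.3  0.5 -1.1  1.6 -0.1  1.6  1.1] 0.0 0.0
0.75 [ 1.4  0.2 -1.3  1.8 -0.1  1.4  1.4] 0.0 0.0
1.0 [ 1.1 -0.3 -1.1  2.1 -0.2  1.2  1.8] 0.1 0.1
[ 0.9 -0.2 -0.9  2.1 -0.2  1.2  1.7] 0.10889637589853705 0.07318769576337512 [421.   6. 165.]
[ 0.9  0.  -1.   2.2  0.   1.   1.6] 0.0459689873354578 0.015480530375841914 [421.   6.  55.]
[ 0.7  0.3 -0.8  1.9  0.3  1.   1.3] 0.04797850642586747 0.027900975062700683 [540.8  13.5  55. ]
rot [-62.9 -54.1  89.2] d [-63.4 222.3 -89.5] to [423.6   6.2 165.2]
0.25 [ 1.4  0.6 -0.9  1.6 -0.3  1.6  0.8] 0.0 0.0
0.5 [ 1.4  0.4 -1.1  1.7 -0.1  1.5  1.1] 0.0 0.0
0.75 [ 1.4  0.  -1.1  1.9 -0.2  1.3  1.6] 0.1 0.0
1.0 [ 0.4 -0.3 -0.4  2.2 -0.1  1.1  1.7] 0.8 0.4
[ 0.4 -0.3 -0.4  2.2 -0.1  1.1  1.7] 0.6414906295339209 0.3221031602125213 [423.6   6.2 165.2]
[ 0.4 -0.1 -0.5  2.3 -0.1  0.8  1.6] 0.02056351399716476 0.006846543198718903 [423.6   6.2  55.2]
[ 0.3  0.2 -0.4  2.   0.1  0.8  1.5] 0.028793552019546524 0.01772277945057215 [543.4  13.7  55.2]
rot [-66.2 -57.   87.3] d [-62.1 222.4 -89.2] to [424.9   6.2 165.4]
0.25 [ 1.4  0.6 -1.   1.6 -0.3  1.6  0.8] 0.0 0.0
0.5 [ 1.4  0.4 -1.1  1.7 -0.2  1.5  1.1] 0.0 0.0
0.75 [ 1.4 -0.1 -1.1  2.  -0.3  1.3  1.6] 0.1 0.0
1.0 [ 0.1 -0.3 -0.1  2.2 -0.1  1.1  1.6] 4.9 2.2
[ 0.1 -0.3 -0.1  2.2 -0.   1.1  1.6] 4.837708501061928 2.2308262388770914 [424.9   6.2 165.4]
[ 0.1 -0.2 -0.1  2.3 -0.   0.8  1.6] 0.01867451712310807 0.008640013727934461 [424.9   6.2  55.4]
[ 0.1  0.1 -0.1  2.1  0.   0.7  1.5] 0.021107445014196178 0.010637400417379357 [544.7  13.8  55.4]
```

Call:
move_arm:
  increments: "-2 0 0 -2.35 -2 3.85 0;-3 0 0 -2.35 -2 3.85 0;-3 0 0 -2.35 -2 3.85 0;-3 4 0 -2.35 -2 3.85 0;-3 8 0 -2.35 -2 3.85 0;-3 8 0 -2.35 -2 3.85 0;-3 8 0 -2.35 -2 3.85 0;-3 8 0 -2.35 -2 3.85 0"

```text
time: 37.72
position: [0.4642, -0.1802, 0.255]
tool_rot: [-1.285, -2.144, -0.842]
ft_force: [-0.0, -0.2, -0.1]
grip_width: 0.998
grip_force: 0.0
```

Call:
move_arm:
  increments: "-3 8 -3 -2.35 -2 3.85 0;-3 8 -3 -2.35 -2 3.85 0;-3 8 -3 -2.35 -2 3.85 0;-3 8 -4 -2.35 -2 3.85 0;-3 8 -4 -2.35 -2 3.85 0;-3 12 -4 -2.35 -2 3.85 0;-3 12 -4 -2.35 -2 3.85 0;-3 12 -4 -2.35 -2 3.85 0"

```text
time: 38.38
position: [0.4401, -0.1039, 0.2259]
tool_rot: [-0.679, -2.754, -0.475]
ft_force: [-0.2, -0.4, -0.1]
grip_width: 1.003
grip_force: 0.0
```

Call:
move_arm:
  increments: "-3 12 -4 -2.35 -2 3.85 0;-3 14 -4 -2.35 -2 3.85 0;-3 14 -4 -2.35 -2 3.85 0;-3 14 -4 -2.35 -2 3.85 0;-3 14 -4 -2.35 -2 3.85 0;-3 14 -4 -2.35 -2 3.85 0;-2 14 -4 -2.35 -2 3.85 0;0 14 -4 -2.35 -2 3.85 0"

```text
time: 39.05
position: [0.4197, 0.0037, 0.1948]
tool_rot: [0.083, -3.139, 0.008]
ft_force: [0.1, 0.5, 0.7]
grip_width: 1.001
grip_force: 0.0
```

```bash
cat > t1.py <<'E'
from go import *
q,p,T,s=cur(); print(p*1000,q.round(2),s["time"],s["grip_width"],s["ft_force"])
xs=V([np.cos(yw),np.sin(yw),0]); ys=V([-np.sin(yw),np.cos(yw),0])
T1=frame(-UP,ys); show("g",V([.421,.006,.055]),T1,q,p,T)
E
python3 t1.py
```

```text
[419.7   3.7 194.8] [ 1.2 -0.3 -1.1  2.  -0.3  1.3  1.8] 39.05 1.0007716306658105 [0.1 0.5 0.7]
g: d [   1.3    2.3 -139.8] rot [ 0.3 -0.1  0.6] | 140mm 1deg minrows 3.4; err 0.1 0.0 mg 0.16 [ 1.1  0.  -1.2  2.2  0.   1.   1.5]
```

Call:
move_arm:
  increments: "1 2 -20 0 0 0.6 60;0 0 -25 0 0 0 90;0 0 -25 0 0 0 90;0 0 -25 0 0 0 90;0 0 -20 0 0 0 90;0 0 -15 0 0 0 90;0 0 -8 0 0 0 90;0 0 -2 0 0 0 90"
  grip_force: 25

```text
time: 39.72
position: [0.4192, 0.0068, 0.0529]
tool_rot: [0.1, -3.132, -0.01]
ft_force: [-0.6, -0.0, -0.3]
grip_width: 0.652
grip_force: 0.0
```

```bash
python3 t1.py; python3 - <<'E'
from h import *
p=ctrl.get_image("wrist"); save(p,"w4")
E
```

```text
[419.2   6.8  52.9] [ 1.2  0.1 -1.3  2.1  0.1  1.   1.5] 39.7167 0.6520572920552734 [-0.6 -0.  -0.3]
g: d [ 1.8 -0.8  2.1] rot [-0.3 -0.5 -0. ] | 3mm 1deg minrows 0.1; err 0.0 0.0 mg 0.00 [ 1.2  0.  -1.3  2.2  0.   1.   1.5]
```

View pics/w4.png

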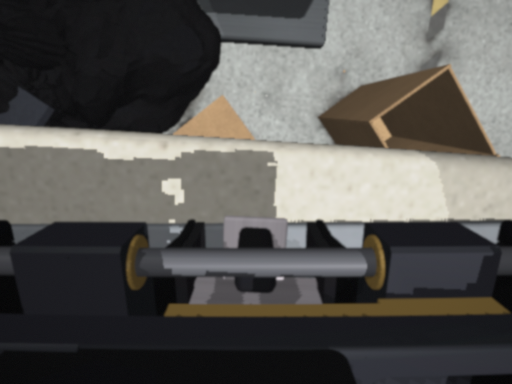

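Wrist view: the grip is centred between the fingers at (257,260). I close on it and push along the rail.

Call:
move_arm:
  increments: "0 0 1 0 0 0 255;0 0 0 0 0 0 255;0 0 0 0 0 0 255;0 0 0 0 0 0 255;0 0 0 0 0 0 255;0 0 0 0 0 0 255;1 0 0 0 0 0 255;2 0.1 0 0 0 0 255"

```text
time: 40.43
position: [0.4235, 0.0058, 0.0561]
tool_rot: [0.097, -3.134, -0.003]
ft_force: [-4.7, 0.3, 7.5]
grip_width: 0.224
grip_force: 24.7
```

Call:
move_arm:
  increments: "3 0.2 0 0 0 0 255;4 0.2 0 0 0 0 255;5 0.3 0 0 0 0 255;5 0.3 0 0 0 0 255;5 0.3 0 0 0 0 255;5 0.3 0 0 0 0 255;5 0.3 0 0 0 0 255;5 0.3 0 0 0 0 255"

```text
time: 41.1
position: [0.461, 0.0079, 0.0561]
tool_rot: [0.097, -3.134, -0.003]
ft_force: [-4.9, -0.1, 8.8]
grip_width: 0.228
grip_force: 24.7
```

```bash
python3 chk.py
```

```text
[461.    7.9  56.1] [ 1.1  0.3 -1.2  2.1  0.3  1.   1.3] 41.1 0.2276088536786077 [-4.9 -0.1  8.8]
cap [540.2 -53.6 144.8] [555.3 -36.9 152.9]
cap [ 481.7 -624.5   44.9] [ 541.5 -592.6   54.3]
cap [520.7 149.1 146.3] [535.6 164.  152.7]
```

Call:
move_arm:
  increments: "5 0.3 0 0 0 0 255;5 0.3 0 0 0 0 255;5 0.3 0 0 0 0 255;5 0.3 0 0 0 0 255;5 0.3 0 0 0 0 255;5 0.3 0 0 0 0 255;5 0.3 0 0 0 0 255;5 0.3 0 0 0 0 255"

```text
time: 41.87
position: [0.5008, 0.0105, 0.0561]
tool_rot: [0.098, -3.134, -0.003]
ft_force: [-4.5, -0.6, 7.7]
grip_width: 0.225
grip_force: 24.6
```

Call:
move_arm:
  increments: "5 0.3 0 0 0 0 255;5 0.3 0 0 0 0 255;5 0.3 0 0 0 0 255;5 0.3 0 0 0 0 255;4 0.3 0 0 0 0 255;4 0.2 0 0 0 0 255;3 0.2 0 0 0 0 255;3 0.2 0 0 0 0 255"

```text
time: 42.53
position: [0.5347, 0.0128, 0.0562]
tool_rot: [0.098, -3.134, -0.004]
ft_force: [-4.3, -0.4, 6.8]
grip_width: 0.223
grip_force: 24.6
```

Call:
move_arm:
  increments: "2 0.1 0 0 0 0 255;2 0.1 0 0 0 0 255;2 0.1 0 0 0 0 255;1 0 0 0 0 0 255;0 0 0 0 0 0 255;0 0 0 0 0 0 255;0 0 0 0 0 0 255;0 0 0 0 0 0 255"

```text
time: 43.2
position: [0.5397, 0.013, 0.0561]
tool_rot: [0.097, -3.13, -0.002]
ft_force: [-11.1, -0.4, 12.6]
grip_width: 0.228
grip_force: 24.8
```

```bash
python3 chk.py
```

```text
[539.7  13.   56.1] [ 0.8  0.5 -1.1  1.9  0.5  1.1  1.2] 43.2 0.22779109255087746 [-11.1  -0.4  12.6]
cap [599.7 153.7 145.7] [616.5 167.1 155.8]
cap [616.2 -48.8 146.6] [632.1 -34.1 169.6]
cap [ 480.9 -624.6   45.3] [ 541.2 -591.9   57.4]
```

Call:
move_arm:
  increments: "2 0 0 0 0 0 255;2 0 0 0 0 0 255;2 0 0 0 0 0 255;0 0 0 0 0 0 255;0 0 0 0 0 0 255;0 0 0 0 0 0 255;0 0 0 0 0 0 255;0 0 0 0 0 0 255"

```text
time: 43.97
position: [0.5408, 0.0131, 0.0557]
tool_rot: [0.097, -3.12, 0.0]
ft_force: [-22.4, -0.9, 22.8]
grip_width: 0.23
grip_force: 25.1
```

Call:
move_arm:
  increments: "-6 0 0 0 0 0 255;-2 0 0 0 0 0 150;0 0 0 0 0 0 100;0 0 0 0 0 0 90;0 0 0 0 0 0 90;0 0 0 0 0 0 80;0 0 10 0 0 0 80;0 0 20 0 0 0 80"

```text
time: 44.63
position: [0.539, 0.0128, 0.0849]
tool_rot: [0.098, -3.133, -0.006]
ft_force: [-0.4, 0.0, 1.1]
grip_width: 0.648
grip_force: 0.0
```

Call:
move_arm:
  increments: "-2 -5 25 0 0 0 80;-4 -5 30 0 0 0 80;-5 -5 35 0 0 0 80;-6 -5 35 0 0 0 80;-8 0 20 0 0 0 80;-10 0 0 0 0 0 0;-10 0 0 0 0 0 0;0 0 0 0 0 0 0"

```text
time: 45.3
position: [0.4948, -0.0067, 0.2318]
tool_rot: [0.098, -3.137, 0.001]
ft_force: [-0.2, -0.1, -0.8]
grip_width: 0.835
grip_force: 0.0
```

```bash
python3 chk.py; python3 - <<'E'
from h import *
im=ctrl.get_image("top"); P=cloud(im); f=im["frame"]
cv2.imwrite("pics/t6c.png",cv2.resize(f[140:230,170:310],None,fx=5,fy=5)[...,::-1])
for t in ("tray","tray_floor"):
    m=ctrl.silhouettes(t,im)[0]["region"]; c=P[m]
    for lo,hi in((.03,.045),(.06,.085)):
        k=c[np.isfinite(c[:,0])&(c[:,2]<hi)&(c[:,2]>lo)]; print(cv2.minAreaRect((k[:,:2]*1000).astype(np.float32)), len(k))
for d in ctrl.find_in("switch_tip",im): print(d)
E
```

```text
[494.8  -6.7 231.8] [ 1.2  0.1 -1.3  1.8  0.1  1.4  1.6] 45.3 0.8351642376703233 [-0.2 -0.1 -0.8]
cap [ 481.9 -623.7   45.5] [ 541.4 -591.3   54.6]
cap [598.4 153.9 145.5] [612.4 171.5 150.9]
cap [618.2 -48.7 146.1] [632.1 -34.2 158.4]
((613.005126953125, 18.1192626953125), (87.42819213867188, 357.00537109375), 2.2072019577026367) 709
((615.1444091796875, 18.366348266601562), (92.20439910888672, 363.4435119628906), 2.1087865829467773) 266
((615.4180908203125, 18.013504028320312), (87.1584701538086, 356.4299621582031), 3.347931146621704) 704
((615.1295166015625, 17.710357666015625), (92.21591186523438, 363.13079833984375), 2.1242356300354004) 257
```

View pics/t6c.png

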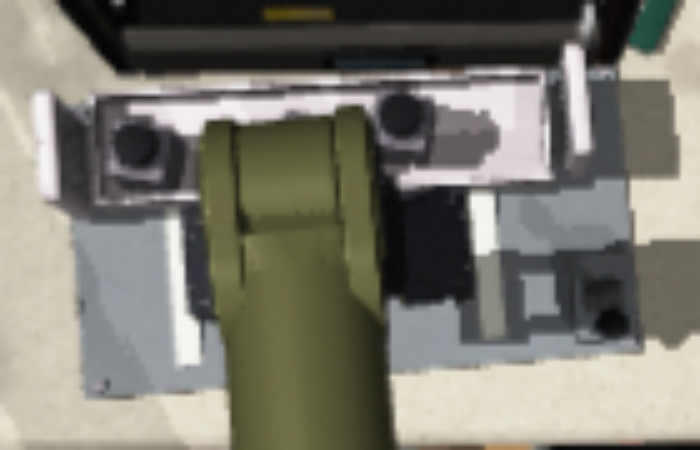

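The tray is home: its centre is about 59 mm along the rail, with the caps at (135,145) and (403,115). The middle bottle is hidden by the arm. The lever ball is at (610,322), and that is next.

Call:
move_arm:
  increments: "-5 -20 0 0 0 0 255;-10 -27 0 0 0 0 255;-10 -27 0 0 0 0 255;-12 -27 0 0 0 0 255;-12 -27 0 0 0 0 255;-12 -27 -10 0 0 0 255;-12 -27 -15 0 0 0 255;-6 -22 -15 0 0 0 255"

```text
time: 46.27
position: [0.4155, -0.2135, 0.1906]
tool_rot: [0.095, -3.136, -0.002]
ft_force: [0.6, 0.1, -0.0]
grip_width: 0.48
grip_force: 0.0
```

```bash
python3 chk.py; python3 - <<'E'
from h import *
im=ctrl.get_image("top"); P=cloud(im); f=im["frame"].astype(int)
im2=ctrl.get_image("side"); P2=cloud(im2); f2=im2["frame"].astype(int)
for P,f in((P,f),(P2,f2)):
    m=(f.sum(-1)<150)&(abs(P[...,0]-.465)<.04)&(abs(P[...,1]+.21)<.03)&(P[...,2]>.06)&(P[...,2]<.125); c=P[m]; print(len(c), c.mean(0)*1000,c.min(0)*1000,c.max(0)*1000)
s=ctrl.get_state(); print(s["joint_positions"])
E
```

```text
[ 415.5 -213.5  190.6] [ 1.5 -0.  -1.1  1.9 -0.   1.3  2.1] 46.2667 0.48022378671186405 [ 0.6  0.1 -0. ]
cap [617.5 -48.9 145.8] [631.9 -34.3 153.3]
cap [597.8 153.4 143.9] [612.3 167.9 151.5]
cap [601.8  23.3 145.5] [617.4  38.2 152.9]
cap [ 481.7 -622.9   45. ] [ 537.6 -591.7   53.7]
3 [ 464.19361168 -199.69655166   99.52404073] [ 460.25257253 -201.30531098   96.41855968] [ 468.29484546 -196.92162836  101.30775517]
2 [ 463.8942013  -224.80522747  104.2136751 ] [ 462.82473325 -231.56023963  101.26105391] [ 464.96366936 -218.05021531  107.1662963 ]
[ 1.49291667 -0.02452111 -1.04835846  1.89644044 -0.02596507  1.26292002
  2.08534736]
```

The middle bottle shifted about 28 mm sideways but still stands, with its cap top at 145 mm. Now I lower the fingers in front of the lever and push.

Call:
move_arm:
  increments: "-3 3 -20 0 0 0 255;0 0 -25 0 0 0 255;0 0 -25 0 0 0 255;0 0 -20 0 0 0 255;0 0 -12 0 0 0 255;0 0 -4 0 0 0 255;0 0 0 0 0 0 255;0 0 0 0 0 0 255"

```text
time: 47.13
position: [0.4149, -0.2075, 0.086]
tool_rot: [0.1, -3.138, -0.004]
ft_force: [0.2, 0.1, 0.7]
grip_width: 0.008
grip_force: 0.0
```

Call:
move_arm:
  increments: "6 0.4 0 0 0 0 255;8 0.5 0 0 0 0 255;8 0.5 0 0 0 0 255;8 0.5 0 0 0 0 255;8 0.5 0 0 0 0 255;8 0.5 0 0 0 0 255;8 0.5 0 0 0 0 255;8 0.5 0 0 0 0 255"

```text
time: 47.8
position: [0.4765, -0.2042, 0.0851]
tool_rot: [0.097, -3.137, -0.004]
ft_force: [-1.1, 0.6, 1.0]
grip_width: 0.003
grip_force: 0.5
```

Call:
move_arm:
  increments: "6 0.4 0 0 0 0 255;6 0.4 0 0 0 0 255;6 0.4 0 0 0 0 255;4 0.2 0 0 0 0 255;0 0 0 0 0 0 255;0 0 0 0 0 0 255;0 0 0 0 0 0 255;0 0 0 0 0 0 255"

```text
time: 48.47
position: [0.4976, -0.2029, 0.0852]
tool_rot: [0.097, -3.137, -0.004]
ft_force: [1.1, 1.3, 0.3]
grip_width: 0.005
grip_force: 0.0
```

Call:
move_arm:
  increments: "3 0 0 0 0 0 255;3 0 0 0 0 0 255;3 0 0 0 0 0 255;0 0 0 0 0 0 255;0 0 0 0 0 0 255;0 0 0 0 0 0 255;0 0 0 0 0 0 255;0 0 0 0 0 0 255"

```text
time: 49.13
position: [0.5, -0.2039, 0.0841]
tool_rot: [0.094, -3.122, -0.003]
ft_force: [-15.5, 0.2, 11.4]
grip_width: 0.005
grip_force: 8.4
```

```bash
python3 - <<'E'
from h import *
im=ctrl.get_image("side"); f=im["frame"]
cv2.imwrite("pics/s3c.png",cv2.resize(f[150:240,210:330],None,fx=6,fy=6)[...,::-1])
print(ctrl.find_in("switch_tip",im))
E
```

```text
[]
```

View pics/s3c.png

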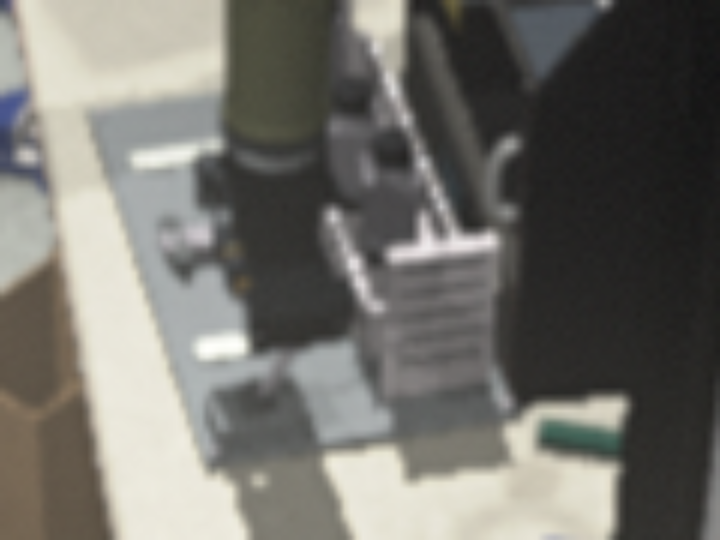

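Side crop: the gripper at (290,280) is over the switch block at (260,410), and 15 N at the end of the stroke suggests the lever is at its stop. I back off and check.

Call:
move_arm:
  increments: "-8 0 0 0 0 0 255;-10 0 0 0 0 0 255;-15 0 0 0 0 0 255;-15 0 0 0 0 0 255;-20 0 5 0 0 0 255;-15 0 25 0 0 0 255;0 0 35 0 0 0 255;0 0 35 0 0 0 255"

```text
time: 49.9
position: [0.4224, -0.2025, 0.1854]
tool_rot: [0.097, -3.135, -0.004]
ft_force: [1.1, -0.6, 0.2]
grip_width: 0.007
grip_force: 0.0
```

Call:
move_arm:
  increments: "0 -30 20 0 0 0 255;0 -38 0 0 0 0 255;0 -38 0 0 0 0 255;0 -38 0 0 0 0 255;0 -38 0 0 0 0 255;0 -30 0 0 0 0 255;0 0 0 0 0 0 255;0 0 0 0 0 0 255"

```text
time: 50.57
position: [0.4231, -0.4166, 0.2043]
tool_rot: [0.092, -3.138, -0.007]
ft_force: [0.6, 0.5, 0.5]
grip_width: 0.006
grip_force: 0.0
```

```bash
python3 chk.py; python3 - <<'E'
from h import *
im=ctrl.get_image("top"); P=cloud(im); f=im["frame"]; g=f.astype(int)
cv2.imwrite("pics/t7c.png",cv2.resize(f[140:230,170:310],None,fx=5,fy=5)[...,::-1])
m=(g.sum(-1)<150)&(abs(P[...,0]-.485)<.06)&(abs(P[...,1]+.21)<.03)&(P[...,2]>.07)&(P[...,2]<.125); c=P[m]; print(len(c), c.mean(0)*1000,c.min(0)*1000,c.max(0)*1000)
m=ctrl.silhouettes("tray",im)[0]["region"]; c=P[m]
k=c[np.isfinite(c[:,0])&(c[:,2]<.085)&(c[:,2]>.06)]; print(cv2.minAreaRect((k[:,:2]*1000).astype(np.float32)), len(k))
E
```

```text
[ 423.1 -416.6  204.3] [ 1.5  0.3 -1.   1.6  0.3  1.4  2.1] 50.5667 0.0061846574325236745 [0.6 0.5 0.5]
cap [601.4  24.1 144.9] [618.6  38.2 152.9]
cap [618.  -48.7 146.1] [631.2 -34.3 152.1]
cap [597.6 153.8 145.1] [612.9 171.  154.1]
28 [ 519.37533629 -204.15198461  101.80053865] [ 510.29279899 -214.05217879   93.25093098] [ 530.62983777 -194.27449453  107.29231872]
((595.6783447265625, 16.379653930664062), (128.8929443359375, 363.2023620605469), 2.1568429470062256) 356
```

View pics/t7c.png

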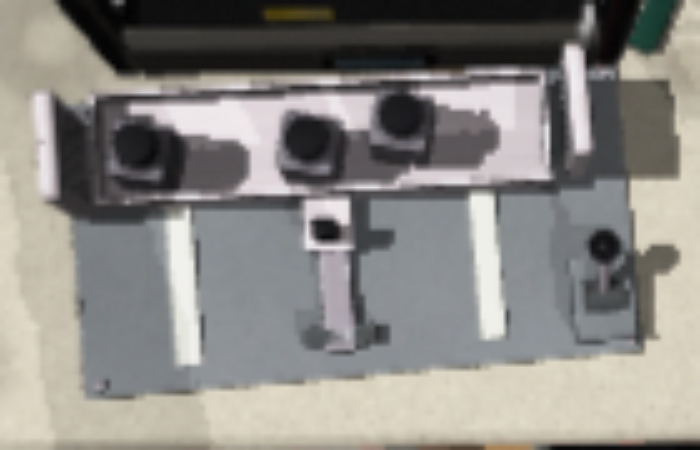

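Top crop: the lever ball is at (604,245), leaning fully away at x = 0.519. The tray is home, and three upright caps show at (135,147), (305,138) and (403,115). I hand it in.

```bash
python3 -c "
from bench import ctrl
print(ctrl.close_job())"
```

```text
the job is handed in; nothing more can be done
None
```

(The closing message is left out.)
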